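Load a glass rod into the inclined collet holder

ROBOT

A 7-joint arm with a two-finger parallel gripper is mounted at the origin on the work surface. World frame = base frame: x ahead of the robot, y to its left, z up, the work surface at z = 0. Lengths are in m, angles in degrees, forces in N, time in s.
With the tool pointing down it reaches from about 0.425 to 0.875 m from the base axis. Payload 4.7 kg.
Tool frame: the origin (TCP) lies on the centre line of the jaws, within the pads' length; the fingertips stand 8 mm ahead of it and the grasp point (between the pads) lies 11 mm behind it; z points along the fingers, x is the direction in which the jaws open and shut, and the axes are right-handed (so a half turn about z gives the same grasp; the last joint's range is limited). The gripper opens to 87 mm and grips with 3 to 60 N. Pads are 19 mm wide; open, the fingers measure 117 mm over their backs; the gripper's body (75 mm by 190 mm) begins 51 mm behind the grasp point.
Start: joints at [77.985, 18.392, -4.016, 83.108, 1.295, 78.541, -3.26], TCP at [0.144, -0.634, 0.231] pointing down, gripper open.
Joint ranges: [-163.93, 163.93], [-17.29, 119.83], [-79.2, 71.16], [3.27, 140.29], [-89.18, 269.18], [5.43, 117.66], [-154.24, 154.24]. Speed limits (degrees/s): [147.25, 147.25, 180, 180, 180, 180, 180].

INTERFACE

Orientations are given as [roll, pitch, yaw] about the fixed x, y, z axes, in that order (R = Rz(yaw) Ry(pitch) Rx(roll)).
In Python, from cell import telemetry, read_camera, get_calibration, sign_off gives the robot as it stands. The module is installed in compiled form; this text tells all that it offers.
- The arm moves only by the tool carry_out, never from a script. Its arguments are lists of equal length, an entry for each row: "translation": the shift along the tool's x, y, z in cm, a list of three; "turn": the turn about the tool's z in rad; "gripper": the opening, from 0 (shut) to 1 (fully open). In form: {"translation": [[dx, dy, dz], ...], "turn": [turn, ...], "gripper": [gripper, ...]}. A call has 1 to 5 rows; each row is the pose to reach, as a shift and turn from the pose commanded when the call began, along the tool's axes at that moment; what a row does not reach only later rows make up. A row lasts 1/8 s, in which the tool goes at most 62.5 mm and 10.7 degrees, less where a joint would pass 70% of its speed; a pose out of reach is approached as far as the arm can. A call with a gripper value outside its range is refused whole. The fingers move at their own pace and stop on an object; "squeeze" is the grip in N (left out, the last holds). Time passes only in rows, so rows that repeat a pose let the fingers close. It gives the time, the measured TCP pose, the force and the opening at its end, in the units of the state.
- telemetry.get_obs(): the state, without advancing time (a new reading comes with each control period).
- read_camera(name): name is "scene" or "side" or "wrist"; returns the picture (384x512x3 uint8, red, green, blue); there is no depth.
- get_calibration(name): a dict with "fx", "fy", "cx", "cy" (pixels), "R" (3x3) and "t" (3): a world point X has camera coordinates R X + t. Camera axes: x right, y down, z forward; pixel columns grow to the right and rows downward; lengths in m; the calibration is good to about 2 mm. The wrist camera is an equidistant fisheye: a pixel r from the principal point sees the ray r / f radians off the axis. A picture is of the moment at which its call begins: read the wrist's pose just before it. get_calibration takes no time and is no camera call; for the wrist camera it gives the pose at the moment of the call.
- sign_off(): hands the job in, once; it reports no verdict.
The state is a dict: "time_s": time; "qpos": joint angles; "joint_velocities": joint speeds; "effort": joint torques, N m; "tool_pos": TCP position; "tool_rot": TCP orientation; "force": force on the tool from outside, world axes, zero at the start; "wrist_torque": the same for the moment, N m; "grip_width": finger opening in m.
Only numpy, scipy, OpenCV 4.12 (cv2) and the standard library are available. Lean on these libraries where they do the work, as an engineer would, in place of code of your own. Each camera call takes 0.05 s, during which the arm holds its last target.

TASK

Take the amber glass rod out of the rack, feed it into the open mouth of the inclined collet holder and press it fully home against the sprung depth stop, then push the orange-handled lever all the way down to clamp it and let go. Do not force the glass or the holder, and leave the other rods, the graphite paddle and the pot where they are.

Things in the scene. Friction and masses are not known exactly. Their poses are not given: they have to be found in the camera images.
- amber_rod_center (a point): Centre of the amber glass rod: round, 14 mm thick, 170 mm long, both ends alike with a 1.5 mm rounded edge, about 55 g; its z runs along the rod. It starts upright in any one of the rack's three holes, centre 95 mm and top 180 mm above the bench. Grip it near its top, firmly (20 to 40 N): sliding it home takes force.
- rack: Wooden rod rack fixed to the bench, 80 (its x) by 170 (its y) by 45 mm high; origin at the centre of its underside. Three blind holes, 16 mm wide, 35 mm deep, in a row along its y at -58, 0 and +58 mm, one rod in each. Fingers have free room on the rods' +x and -x sides (rack's x).
- holder: Inclined rod holder fixed to the bench: dark steel base plate 160 x 110 x 12 mm; origin on the bench, 10 mm to -x of the plate's centre. z up, x level. The collet's mouth centre lies at (-30, 0, 130) mm in this frame; the lever's hinge, an axis along y, at (-10, -65, 100) mm.
- collet: Brass collet tube on the holder. Origin at the centre of its open mouth; z points out of the mouth along the bore, 35 degrees from vertical, leaning to the holder's -x (to the robot's left); feed the rod along -z. A funnel 28 mm wide narrows over 10 mm to a 17 mm bore. 13 to 42 mm deep a sprung shoe rubs on the rod: 3 to 8 N of drag, which also holds the rod wherever it is let go.
- stop (a joint): Sprung pad of the depth stop, out of sight 55 to 75 mm below the mouth, set differently each time. 0 = untouched, 0.004 m = pressed fully home by the rod; its spring needs 2 N, beyond that it is solid: feed at about 20 mm/s until 13 to 18 N is felt. A red pin moves out of the collet's lower end with the pad. The drag keeps it pressed after the rod is let go.
- lever_bar (a point): Centre of the lever's orange cross-bar: 14 mm thick, 40 mm long along the holder's y, 85 mm from the hinge. Open, the lever stands 50 degrees above level on the +x side of its hinge (bar centre 165 mm above the bench); closed it lies 15 degrees below level (78 mm above the bench). Push it down from above.
- lever (a joint): Clamping lever's angle in rad: 0 = fully open (50 degrees above level), 1.13 = all the way down against its stop (clamped). It grows as the bar swings down towards the holder's +x, stays where it is left and takes 3 to 5 N at the bar. Starts at 0 to 0.25. Go slowly near the end of its swing: it meets a solid stop.
- blue_rod_center (a point): Centre of the blue glass rod, same size as the amber one, upright in another hole of the rack. Leave it alone.
- hex_bar_center (a point): Centre of the steel hexagonal bar, 14 mm across, 170 mm long, upright in another hole of the rack. Leave it alone.
- paddle: Graphite paddle with a wooden handle lying on the bench, about 195 mm long (its x), 50 mm wide, 22 mm high; origin on the bench below its middle. Leave it alone.
- pot: White ceramic pot, 68 mm wide and 70 mm high, standing on the bench; origin at the centre of its underside. Leave it alone.
Not all that is in view belongs to the job. Of the things shaped like the holder, the steel one is meant.

How it is judged (in metres and radians):
On the way:
1. the amber rod is in the collet and presses the depth stop down by over 2.5 mm while the lever is still open (under 0.5 rad) (value of joint stop above 0.0025 m and value of joint lever below 0.5 rad and z of amber_rod_center in the frame of collet below 0.036 m and angle between the z axis of amber_rod_center and the z axis of collet, either way round below 0.12 rad), for 0.2 s.
At the end, for the whole second after the job is handed in: The amber rod sits in the collet, within 7 degrees of the bore's line and with its centre within 36 mm of the mouth, pressing the depth stop down by more than 2.5 mm of its 4; the lever is down past 1.03 of its 1.13 rad and stays there, let go (value of joint stop above 0.0025 m and value of joint lever above 1.03 rad and distance between amber_rod_center and collet below 0.036 m and angle between the z axis of amber_rod_center and the z axis of collet, either way round below 0.12 rad); the robot touches nothing.
It fails at once if the glass or the holder is forced: over 70 N on the holder in all, of which the closed clamp itself makes about 20 (contact force between holder and anything else above 70 N).
It fails at once if the blue rod moved by over 20 mm (distance of blue_rod_center from where it was at the start of the episode above 0.02 m).
It fails at once if the hex bar moved by over 20 mm (distance of hex_bar_center from where it was at the start of the episode above 0.02 m).
It fails at once if the paddle moved by over 20 mm (distance of paddle from where it was at the start of the episode above 0.02 m).
It fails at once if the pot moved by over 20 mm (distance of pot from where it was at the start of the episode above 0.02 m).
It also fails if it takes over 56 s, if anything falls off the work surface, if the arm or the gripper's body presses on something with over 40 N, if the wrist force passes 120 N, or if a joint passes its speed limit or range.

## Working session

There is one attempt and no reset: what is moved stays moved. The work goes in short steps, Python scripts to look and compute and a tool call to move; the robot and the scene stay as the last step left them, time stands still between calls to the robot, and variables do not carry over. Pictures are saved under pics/ and viewed, and the job is handed in when it is done.

Besides the shell and the picture viewer there is one more tool, called as name([rows], argument=value, ...), one row to a line, values as JSON. carry_out: Moves the arm, as the interface text tells. Its arguments: {"type":"object","properties":{"translation":{"type":"array","items":{"type":"array","items":{"type":"number"}}},"turn":{"type":"array","items":{"type":"number"}},"gripper":{"type":"array","items":{"type":"number"}},"squeeze":{"type":"number"}},"required":["translation","turn","gripper"]}

```bash
mkdir -p pics && ls && python3 - <<'E'
from cell import telemetry, read_camera, get_calibration
import cv2, json
print(telemetry.get_obs())
for n in ["scene","side","wrist"]:
    c=get_calibration(n); print(n,{k:(v.tolist() if hasattr(v,'tolist') else v) for k,v in c.items()})
    im=read_camera(n); cv2.imwrite(f"pics/{n}0.png",im[:,:,::-1])
E
```

```text
pics
{'time_s': 0.0, 'qpos': array([77.98407397, 18.43892286, -4.01520565, 83.17502665,  1.29601791,
       78.539827  , -3.25947984]), 'joint_velocities': array([-0.02678131,  0.01125555,  0.03532416,  0.08430114,  0.02198525,
       -0.01136554, -0.02963019]), 'effort': array([ 2.37352006e-04, -4.91281700e+01, -4.03750604e-01, -3.12528634e+01,
       -6.39661867e-02,  4.37075493e-02,  1.71121778e-04]), 'tool_pos': array([ 0.14409293, -0.63328002,  0.22946191]), 'tool_rot': array([ 1.79993185e+02,  1.08479115e-01, -7.71739139e+01]), 'force': array([ 0.08772086, -0.08149075,  0.50958002]), 'wrist_torque': array([0.04473649, 0.00225415, 0.07983628]), 'grip_width': 0.08675579278224912}
scene {'fx': 443.66709985019094, 'fy': 443.66709985019094, 'cx': 251.54032827125286, 'cy': 188.58074219263204, 'R': [[-0.39090647490576025, 0.920236070354121, -0.01891302979315839], [0.6357240521770864, 0.25507528398476903, -0.7285544104482752], [-0.6656178012645821, -0.2968201043044323, -0.6847267837031125]], 't': [0.1624772661209667, -0.2673997299484701, 1.4170889094955854]}
side {'fx': 387.2255791944928, 'fy': 387.2255791944928, 'cx': 258.6630191942955, 'cy': 190.59111596012966, 'R': [[0.9639364407746585, -0.2660536276813761, -0.006481153004140875], [-0.19745546178044263, -0.6986469509179046, -0.6876799972270436], [0.1784317201613981, 0.6641595479782658, -0.7259849971380609]], 't': [-0.4843746344302015, 0.22647188906023788, 0.9011560337888243]}
wrist {'fx': 297.3186396354542, 'fy': 297.3186396354542, 'cx': 256.2548391477493, 'cy': 191.64869376932208, 'R': [[0.2234157315208134, -0.9747214145195394, -0.001890763351284228], [-0.9343085158502384, -0.21470467026218318, 0.2845514044550382], [-0.27776430317581735, -0.061806703881034715, -0.9586589191347554]], 't': [-0.6496653314413844, -0.0358158144186611, 0.391460104542492]}
```

View pics/scene0.png

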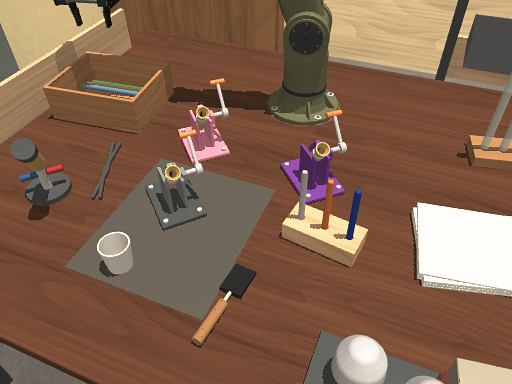

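View pics/side0.png

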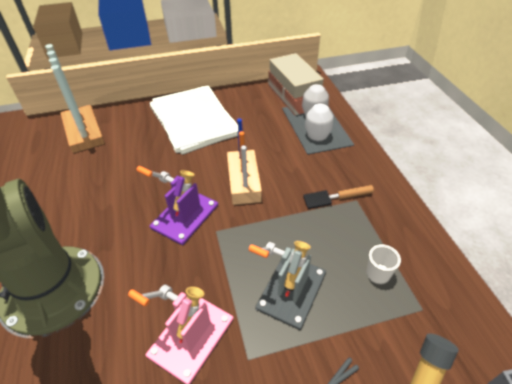

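View pics/wrist0.png

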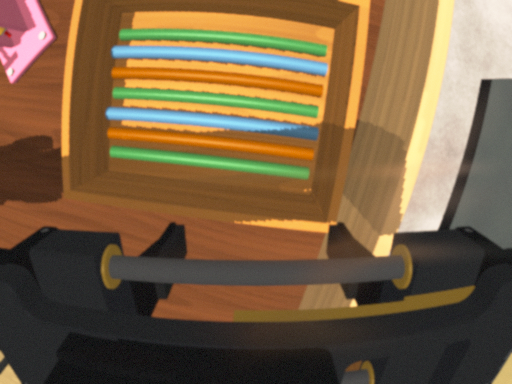

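```bash
python3 - <<'E'
import cv2
s=cv2.imread("pics/scene0.png"); d=cv2.imread("pics/side0.png")
cv2.imwrite("pics/z1.png",cv2.resize(s[120:240,130:250],None,fx=5,fy=5,interpolation=cv2.INTER_CUBIC))
cv2.imwrite("pics/z2.png",cv2.resize(d[225:335,240:350],None,fx=5,fy=5,interpolation=cv2.INTER_CUBIC))
cv2.imwrite("pics/z3.png",cv2.resize(s[160:270,270:380],None,fx=5,fy=5,interpolation=cv2.INTER_CUBIC))
cv2.imwrite("pics/z4.png",cv2.resize(d[110:220,195:305],None,fx=5,fy=5,interpolation=cv2.INTER_CUBIC))
E
```

```text
(no output)
```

View pics/z1.png

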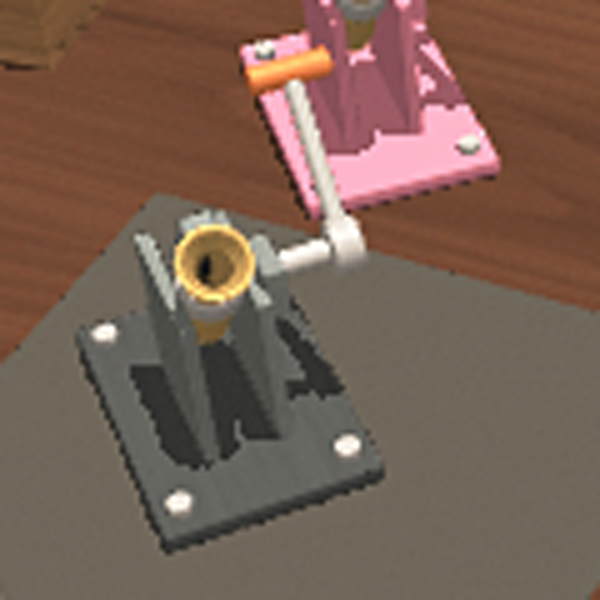

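View pics/z2.png

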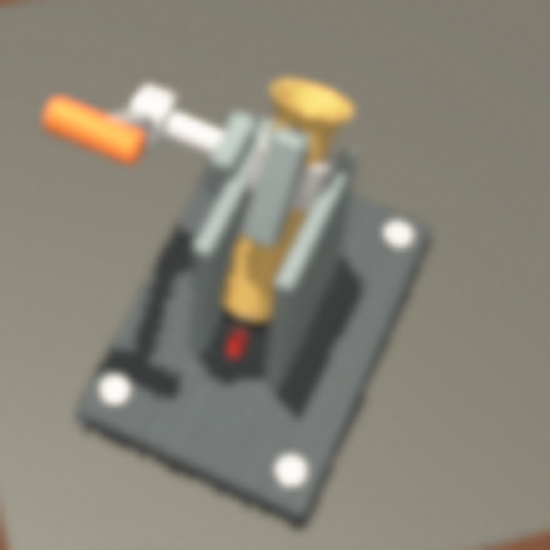

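View pics/z3.png

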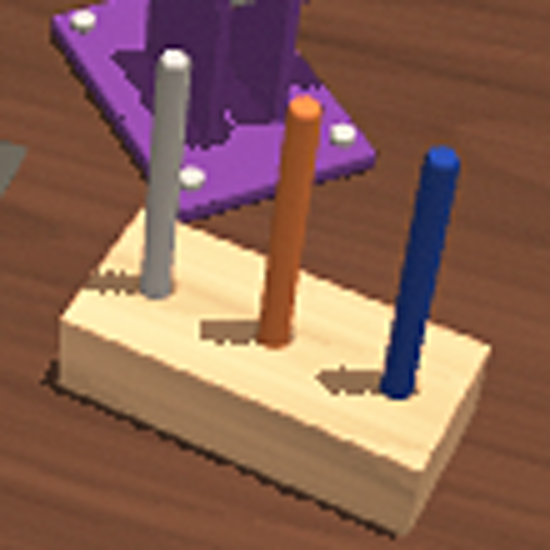

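View pics/z4.png

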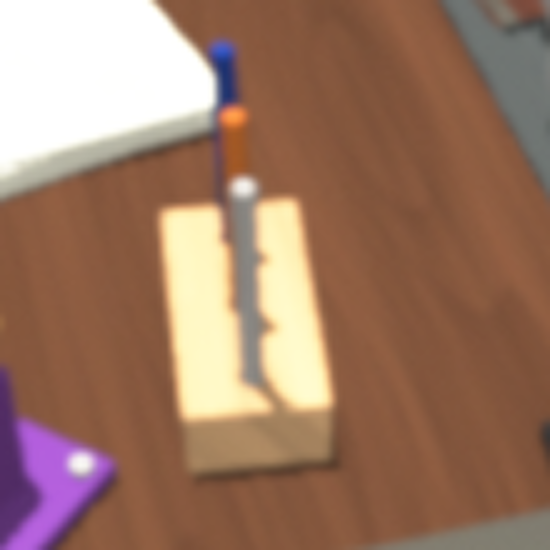

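```bash
cat > h.py <<'E'
import numpy as np
from cell import telemetry, read_camera, get_calibration
def ray(n,u,v,c=None):
    c=c or get_calibration(n); R=np.array(c['R']);t=np.array(c['t'])
    x=(u-c['cx'])/c['fx'];y=(v-c['cy'])/c['fy']
    if n=='wrist':
        r=np.hypot(x,y); d=np.array([np.sin(r)*x/max(r,1e-9),np.sin(r)*y/max(r,1e-9),np.cos(r)])
    else:
        d=np.array([x,y,1.]); d/=np.linalg.norm(d)
    return -R.T@t, R.T@d
def onz(n,u,v,z,c=None):
    o,d=ray(n,u,v,c); return o+d*(z-o[2])/d[2]
def tri(*rs):
    A=np.zeros((3,3));b=np.zeros(3)
    for o,d in rs:
        P=np.eye(3)-np.outer(d,d);A+=P;b+=P@o
    X=np.linalg.solve(A,b); return X,[round(1000*np.linalg.norm((np.eye(3)-np.outer(d,d))@(X-o)),1) for o,d in rs]
def proj(n,X):
    c=get_calibration(n);p=np.array(c['R'])@X+np.array(c['t'])
    if n=='wrist':
        th=np.arctan2(np.hypot(p[0],p[1]),p[2]);k=th/np.hypot(p[0],p[1])
        return c['fx']*p[0]*k+c['cx'],c['fy']*p[1]*k+c['cy']
    return c['fx']*p[0]/p[2]+c['cx'],c['fy']*p[1]/p[2]+c['cy']
E
python3 - <<'E'
from h import *
np.set_printoptions(precision=4,suppress=True)
z=lambda p,o:((p[0]+.5)/5-.5+o[0],(p[1]+.5)/5-.5+o[1])
S=(130,120);D=(240,225);S3=(270,160);D4=(195,110)
print('mouth',tri(ray('scene',*z((215,264),S)),ray('side',*z((311,101),D))))
print('bar',tri(ray('scene',*z((290,68),S)),ray('side',*z((95,128),D))))
for p in [(105,333),(179,502),(348,445)]: print('bolt sc',onz('scene',*z(p,S),.013))
for p in [(397,234),(114,389),(291,470)]: print('bolt sd',onz('side',*z(p,D),.013))
print('amber',onz('scene',*z((305,106),S3),.18),onz('side',*z((233,117),D4),.18),tri(ray('scene',*z((305,106),S3)),ray('side',*z((233,117),D4))))
print('hex',onz('scene',*z((175,59),S3),.18),onz('side',*z((243,187),D4),.18))
print('blue',onz('scene',*z((443,157),S3),.18),onz('side',*z((223,50),D4),.18))
print('pot',onz('scene',115,241,.07),onz('side',384,259,.07))
print('paddle', onz('scene',238,280,.01),onz('scene',210,322,.01))
for p in [(60,318),(142,208),(490,347),(421,470)]: print('rack',onz('scene',*z(p,S3),.045))
# purple bolts
for p in [(84,20),(190,177),(343,133)]: print('purple',onz('scene',*z(p,S3),.013))
E
```

```text
mouth (array([ 0.5631, -0.1269,  0.1292]), [np.float64(0.5), np.float64(0.5)])
bar (array([ 0.4641, -0.1393,  0.1659]), [np.float64(1.1), np.float64(1.1)])
bolt sc [ 0.5203 -0.2351  0.013 ]
bolt sc [ 0.6076 -0.1387  0.013 ]
bolt sc [ 0.5445 -0.0822  0.013 ]
bolt sd [ 0.6129 -0.1343  0.013 ]
bolt sd [ 0.4631 -0.1743  0.013 ]
bolt sd [ 0.5261 -0.2311  0.013 ]
amber [0.5151 0.2176 0.18  ] [0.5161 0.2152 0.18  ] (array([0.5157, 0.2171, 0.1795]), [np.float64(1.0), np.float64(1.0)])
hex [0.5071 0.1606 0.18  ] [0.5076 0.1593 0.18  ]
blue [0.5239 0.2752 0.18  ] [0.5246 0.2731 0.18  ]
pot [ 0.7412 -0.17    0.07  ] [ 0.7459 -0.1749  0.07  ]
paddle [0.6952 0.0884 0.01  ] [0.8037 0.0784 0.01  ]
rack [0.5423 0.1274 0.045 ]
rack [0.4628 0.139  0.045 ]
rack [0.4879 0.3074 0.045 ]
rack [0.566  0.2957 0.045 ]
purple [0.308  0.0559 0.013 ]
purple [0.4022 0.1452 0.013 ]
purple [0.3431 0.2068 0.013 ]
```

```bash
cat >> h.py <<'E'
import json,os
def cmd0():
    return json.load(open('cmd.json')) if os.path.exists('cmd.json') else [0.144,-0.634,0.231,-77.17]
def plan(*targets):
    """targets x,y,z,yaw -> rows relative to the commanded pose"""
    c=cmd0();y=np.radians(c[3]);ex=np.array([np.cos(y),np.sin(y),0]);ey=np.array([np.sin(y),-np.cos(y),0]);ez=np.array([0,0,-1.])
    for t in targets:
        d=(np.array(t[:3])-c[:3])*100
        print([round(float(d@e),2) for e in(ex,ey,ez)],'turn',round(float(-np.radians(t[3]-c[3])),3))
def did(tr,turn):
    c=cmd0();y=np.radians(c[3]);ex=np.array([np.cos(y),np.sin(y),0]);ey=np.array([np.sin(y),-np.cos(y),0]);ez=np.array([0,0,-1.])
    p=np.array(c[:3])+(ex*tr[0]+ey*tr[1]+ez*tr[2])/100
    c=[*p.tolist(),c[3]-float(np.degrees(turn))];json.dump(c,open('cmd.json','w'));print('cmd',np.round(c,4))
    o=telemetry.get_obs();print('meas',np.round(o['tool_pos'],4),np.round(o['tool_rot'],2),'F',np.round(o['force'],1),'w',round(o['grip_width'],4),'t',o['time_s'])
E
python3 -c "
from h import *
plan((.5,-.35,.25,-45))"
```

```text
[-19.79, -41.02, -1.9] turn -0.561
```

carry_out([
  [-2.5,-5,-0.5],
  [-5,-10,-1],
  [-7.5,-15,-1.5],
  [-10,-20,-1.9],
  [-10,-20,-1.9],
], turn=[-0.14,-0.28,-0.42,-0.56,-0.56], gripper=[1,1,1,1,1])

```text
time_s: 0.78
tool_pos: [0.3226, -0.4876, 0.2501]
tool_rot: [-179.8, -0.1, -44.5]
force: [-0.6, -0.1, -1.2]
grip_width: 0.087
```

```bash
python3 -c "
from h import *
did((-10,-20,-1.9),-.56)
plan((.38,-.40,.25,-45),(.47,-.33,.25,-40),(.53,-.22,.25,-30),(.56,-.1,.25,-20),(.56,.1,.25,-9),(.516,.2165,.25,-8.5))"
```

```text
cmd [  0.3168  -0.4921   0.25   -45.0844]
meas [ 0.3226 -0.4876  0.2501] [-1.7985e+02 -7.0000e-02 -4.4490e+01] F [-0.6 -0.1 -1.2] w 0.087 t 0.775
[-2.06, -10.98, 0.0] turn -0.001
[-0.66, -22.29, 0.0] turn -0.089
[-4.21, -34.31, 0.0] turn -0.263
[-10.59, -44.91, 0.0] turn -0.438
[-24.76, -59.03, 0.0] turn -0.63
[-36.11, -64.14, 0.0] turn -0.639
```

carry_out([
  [-1,-6,0],
  [-1,-12,0],
  [-1,-18,0],
  [-2,-23,0],
  [-2,-23,0],
], turn=[0,-0.05,-0.1,-0.15,-0.15], gripper=[1,1,1,1,1])

```text
time_s: 1.4
tool_pos: [0.4684, -0.3111, 0.2495]
tool_rot: [-179.9, 0.0, -36.1]
force: [-0.4, 0.4, 0.1]
grip_width: 0.0868
```

```bash
python3 -c "
from h import *
did((-2,-23,0),-.15)
plan((.53,-.22,.25,-30),(.56,-.1,.25,-20),(.56,.1,.25,-9),(.516,.2165,.25,-8.5))"
```

```text
cmd [  0.4656  -0.3155   0.25   -36.49  ]
meas [ 0.4684 -0.3111  0.2495] [-1.799e+02  1.000e-02 -3.608e+01] F [-0.4  0.4  0.1] w 0.0868 t 1.4
[-0.5, -11.51, 0.0] turn -0.113
[-5.22, -22.94, 0.0] turn -0.288
[-17.12, -39.02, 0.0] turn -0.48
[-27.58, -45.77, 0.0] turn -0.489
```

carry_out([
  [-1,-5,0],
  [-2,-11,0],
  [-3,-17,0],
  [-5,-23,0],
  [-5,-23,0],
], turn=[-0.07,-0.14,-0.21,-0.29,-0.29], gripper=[1,1,1,1,1])

```text
time_s: 2.02
tool_pos: [0.5633, -0.0956, 0.2495]
tool_rot: [-179.9, 0.0, -19.4]
force: [-0.3, -0.5, -0.2]
grip_width: 0.0872
```

```bash
python3 -c "
from h import *
import cv2
did((-5,-23,0),-.29)
cv2.imwrite('pics/w1.png',read_camera('wrist')[:,:,::-1])
c=get_calibration('wrist');print(np.round(-np.array(c['R']).T@c['t'],3),np.round(c['R'],2))
plan((.56,.1,.25,-9),(.516,.2165,.25,-8.5))"
```

```text
cmd [  0.5621  -0.1009   0.25   -19.8742]
meas [ 0.5633 -0.0956  0.2495] [-1.7987e+02  2.0000e-02 -1.9430e+01] F [-0.3 -0.5 -0.2] w 0.0872 t 2.025
[ 0.589 -0.026  0.404] [[ 0.94 -0.34  0.  ]
 [-0.32 -0.9   0.28]
 [-0.1  -0.27 -0.96]]
[-7.03, -18.82, 0.0] turn -0.19
[-15.13, -28.28, 0.0] turn -0.199
```

View pics/w1.png

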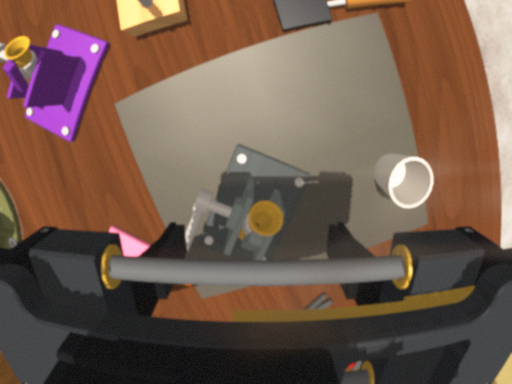

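```bash
python3 -c "
from h import *
np.set_printoptions(precision=4,suppress=True)
print('mouth',onz('wrist',265,218,.13),'bolts',onz('wrist',241,158,.013),onz('wrist',299,182,.013),'pot',onz('wrist',405,181,.07))
print(proj('wrist',np.array([.5631,-.1269,.1292])))"
```

```text
mouth [ 0.5606 -0.1316  0.13  ] bolts [ 0.5465 -0.0848  0.013 ] [ 0.6097 -0.1424  0.013 ] pot [ 0.7378 -0.1699  0.07  ]
(np.float64(265.7927863559388), np.float64(212.79584123643266))
```

carry_out([
  [-3,-6,0],
  [-6,-11,0],
  [-9,-17,0],
  [-12,-23,0],
  [-15.1,-28.3,0],
], turn=[-0.05,-0.1,-0.15,-0.2,-0.2], gripper=[1,1,1,1,1])

```text
time_s: 2.7
tool_pos: [0.5193, 0.2064, 0.2493]
tool_rot: [179.9, -0.1, -8.8]
force: [0.9, 0.2, -0.9]
grip_width: 0.0869
```

carry_out([
  [0,0,0],
  [0,0,0],
], turn=[0,0], gripper=[1,1])

```text
time_s: 2.95
tool_pos: [0.5192, 0.2054, 0.249]
tool_rot: [179.9, -0.0, -8.6]
force: [0.6, -1.1, -0.3]
grip_width: 0.0869
```

```bash
python3 -c "
from h import *
import cv2
did((-15.1,-28.3,0),-.2)
cv2.imwrite('pics/w2.png',read_camera('wrist')[:,:,::-1])
print(proj('wrist',np.array([.5157,.2165,.18])))
plan((.516,.2165,.149,-8.5))"
```

```text
cmd [ 0.5163  0.2166  0.25   -8.4151]
meas [0.5192 0.2054 0.249 ] [ 1.7989e+02 -1.0000e-02 -8.6400e+00] F [ 0.6 -1.1 -0.3] w 0.0869 t 2.95
(np.float64(249.16008716868177), np.float64(192.0461167259204))
[-0.03, 0.01, 10.1] turn 0.001
```

View pics/w2.png

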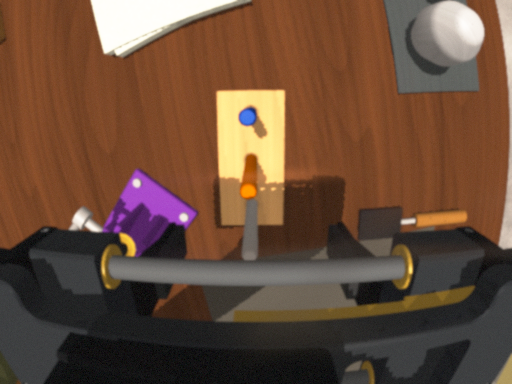

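```bash
python3 -c "
from h import *
json.dump([.5192,.2054,.25,-8.64],open('cmd.json','w'))
print(onz('wrist',249,190,.18))
plan((.5157,.2165,.25,-8.5),(.5157,.2165,.149,-8.5))"
```

```text
[0.51583854 0.21817244 0.18      ]
[-0.51, -1.04, 0.0] turn -0.002
[-0.51, -1.04, 10.1] turn -0.002
```

carry_out([
  [-0.5,-1.1,0],
  [-0.5,-1.1,2.5],
  [-0.5,-1.1,5],
  [-0.5,-1.1,5],
  [-0.5,-1.1,5],
], turn=[0,0,0,0,0], gripper=[1,1,1,1,1])

```text
time_s: 3.62
tool_pos: [0.5153, 0.22, 0.2004]
tool_rot: [-180.0, -0.0, -8.5]
force: [1.1, -0.8, 0.7]
grip_width: 0.0869
```

```bash
python3 -c "
from h import *
did((-.5,-1.1,5),0)"
```

```text
cmd [ 0.5159  0.217   0.2    -8.64  ]
meas [0.5153 0.22   0.2004] [-1.7997e+02 -5.0000e-02 -8.4700e+00] F [ 1.1 -0.8  0.7] w 0.0869 t 3.625
```

carry_out([
  [0,0.3,2.5],
  [0,0.3,5],
  [0,0.3,5.1],
  [0,0.3,5.1],
], turn=[0,0,0,0], gripper=[1,1,1,1])

```text
time_s: 4.12
tool_pos: [0.5152, 0.2176, 0.15]
tool_rot: [-179.9, -0.1, -8.4]
force: [-1.0, -0.0, 0.4]
grip_width: 0.0874
```

carry_out([
  [0,0,0],
  [0,0,0],
  [0,0,0],
  [0,0,0],
  [0,0,0],
], turn=[0,0,0,0,0], gripper=[0,0,0,0,0], squeeze=20)

```text
time_s: 4.75
tool_pos: [0.5143, 0.2171, 0.1485]
tool_rot: [180.0, 0.0, -8.4]
force: [-0.1, -0.5, -0.6]
grip_width: 0.0452
```

```bash
python3 -c "
from h import *
did((0,.3,5.1),0)"
```

```text
cmd [ 0.5155  0.2141  0.149  -8.64  ]
meas [0.5143 0.2171 0.1485] [ 1.7999e+02  1.0000e-02 -8.4200e+00] F [-0.1 -0.5 -0.6] w 0.0452 t 4.75
```

Fingers still closing; wait.

carry_out([
  [0,0,0],
  [0,0,0],
  [0,0,0],
  [0,0,0],
  [0,0,0],
], turn=[0,0,0,0,0], gripper=[0,0,0,0,0])

```text
time_s: 5.38
tool_pos: [0.5143, 0.2171, 0.1485]
tool_rot: [180.0, 0.0, -8.4]
force: [-0.3, 1.0, -1.2]
grip_width: 0.0134
```

carry_out([
  [0,0,0],
  [0,0,0],
], turn=[0,0], gripper=[0,0])

```text
time_s: 5.62
tool_pos: [0.5143, 0.2171, 0.1485]
tool_rot: [180.0, -0.0, -8.4]
force: [0.1, 0.2, -0.2]
grip_width: 0.0133
```

carry_out([
  [0,0,-1.5],
  [0,0,-3.0],
  [0,0,-3.0],
  [0,0,-3.0],
], turn=[0,0,0.1,0.25], gripper=[0,0,0,0])

```text
time_s: 6.12
tool_pos: [0.5149, 0.2174, 0.1801]
tool_rot: [-179.9, -0.1, -23.0]
force: [0.0, 0.1, -0.3]
grip_width: 0.0132
```

carry_out([
  [0,0,0],
  [0,0,0],
  [0,0,0],
  [0,0,0],
  [0,0,0],
], turn=[0.15,0.3,0.45,0.6,0.6], gripper=[0,0,0,0,0])

```text
time_s: 6.75
tool_pos: [0.5146, 0.2174, 0.1797]
tool_rot: [-179.9, -0.0, -57.0]
force: [-0.2, 0.5, 0.1]
grip_width: 0.0134
```

carry_out([
  [0,0,0],
  [0,0,0],
  [0,0,0],
  [0,0,0],
  [0,0,0],
], turn=[0.15,0.3,0.45,0.55,0.55], gripper=[0,0,0,0,0])

```text
time_s: 7.38
tool_pos: [0.5145, 0.2173, 0.1791]
tool_rot: [-180.0, 0.0, -88.4]
force: [-0.2, -0.2, -1.3]
grip_width: 0.0133
```

```bash
python3 -c "
from h import *
import cv2
o=telemetry.get_obs();print(o)
cv2.imwrite('pics/s3.png',cv2.resize(read_camera('scene')[100:290,240:440,::-1],None,fx=3,fy=3))
cv2.imwrite('pics/d3.png',cv2.resize(read_camera('side')[60:240,160:360,::-1],None,fx=3,fy=3))
"
```

```text
{'time_s': 7.375, 'qpos': array([   8.44738146,   12.3460422 ,  -38.40670836,   99.23273189,
          8.07461857,   71.17348047, -120.35544873]), 'joint_velocities': array([ 0.19134379,  0.16259552, -0.33612393,  0.16714674,  0.12434687,
       -0.13692933,  1.36698817]), 'effort': array([  0.0589654 , -36.08233809,  -3.85044873, -30.30155897,
         0.09090938,  -0.10431889,  -0.32892046]), 'tool_pos': array([0.5144731 , 0.21733975, 0.17910847]), 'tool_rot': array([-1.79964951e+02,  1.07698792e-02, -8.84305025e+01]), 'force': array([-0.22381844, -0.23667753, -1.33091551]), 'wrist_torque': array([ 0.05208206,  0.037337  , -0.01692114]), 'grip_width': 0.013287670813397818}
```

View pics/s3.png

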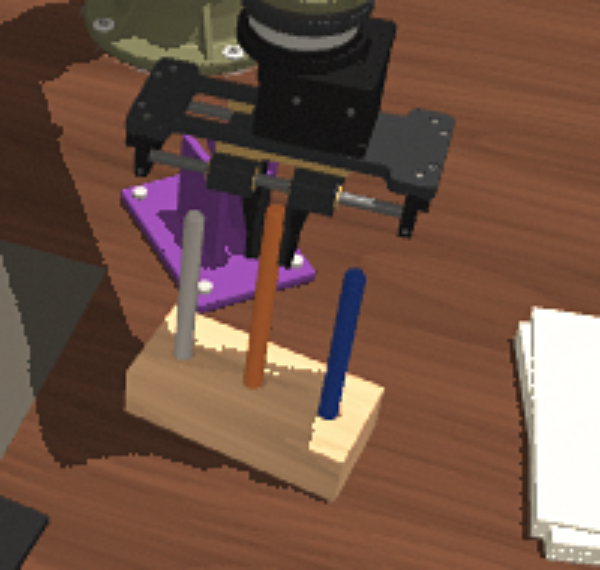

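View pics/d3.png

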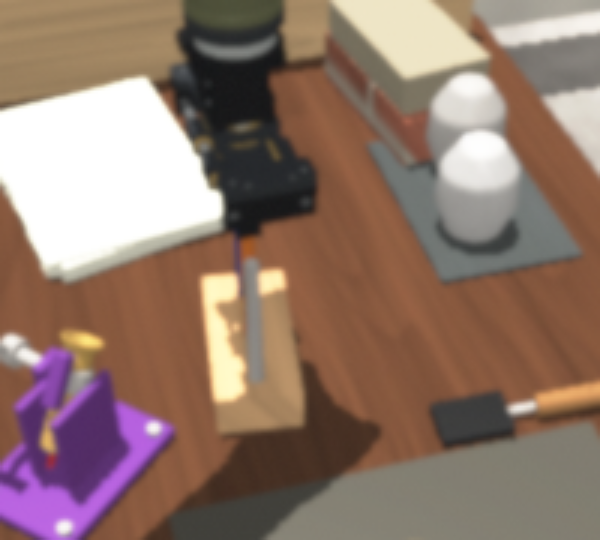

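carry_out([
  [0,-1.3,0],
  [0,-2.6,0.13],
  [0,-3.9,0.33],
  [0,-5.1,0.65],
  [0,-5.1,0.65],
], turn=[0,0,0,0,0], gripper=[0,0,0,0,0])

```text
time_s: 8.1
tool_pos: [0.5662, 0.2181, 0.1712]
tool_rot: [180.0, 0.0, -88.7]
force: [-0.8, 0.7, 0.2]
grip_width: 0.013
```

```bash
python3 -c "
from h import *
import cv2
o=telemetry.get_obs();print(o['force'],o['tool_pos'],o['tool_rot'])
cv2.imwrite('pics/s4.png',cv2.resize(read_camera('scene')[100:290,240:440,::-1],None,fx=3,fy=3))
"
```

```text
[-0.75869657  0.70792497  0.15013859] [0.56615805 0.21807717 0.17122415] [ 1.79950189e+02  2.07991365e-02 -8.86760889e+01]
```

View pics/s4.png

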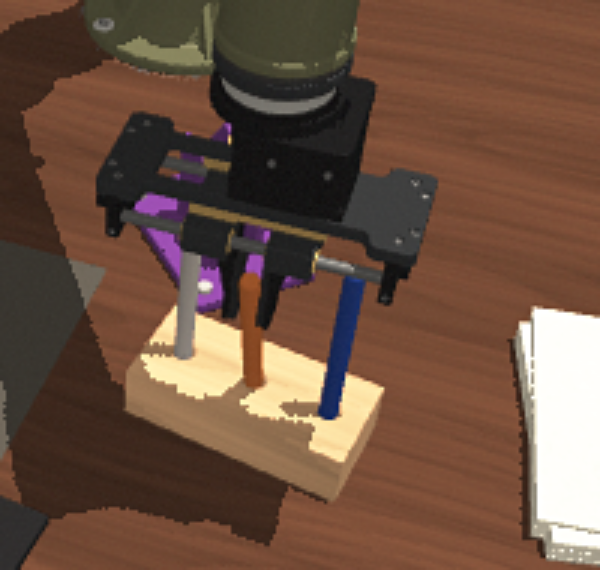

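carry_out([
  [0,-1.25,0.4],
  [0,-2.4,0.9],
  [0,-3.1,1.3],
  [0,-3.7,1.65],
  [0,-3.7,1.65],
], turn=[0,0,0,0,0], gripper=[0,0,0,0,0])

```text
time_s: 8.78
tool_pos: [0.6025, 0.219, 0.155]
tool_rot: [180.0, -0.0, -88.6]
force: [-2.2, 1.2, -0.9]
grip_width: 0.0135
```

```bash
python3 -c "
from h import *
import cv2
o=telemetry.get_obs();print(o['force'],o['tool_pos'],o['tool_rot'])
cv2.imwrite('pics/s5.png',cv2.resize(read_camera('scene')[100:290,240:440,::-1],None,fx=3,fy=3))
cv2.imwrite('pics/d5.png',cv2.resize(read_camera('side')[60:240,160:360,::-1],None,fx=3,fy=3))
"
```

```text
[-2.1866051   1.15930307 -0.94327931] [0.60253624 0.21903937 0.15499728] [ 1.79963928e+02 -5.44041937e-03 -8.86497379e+01]
```

View pics/s5.png

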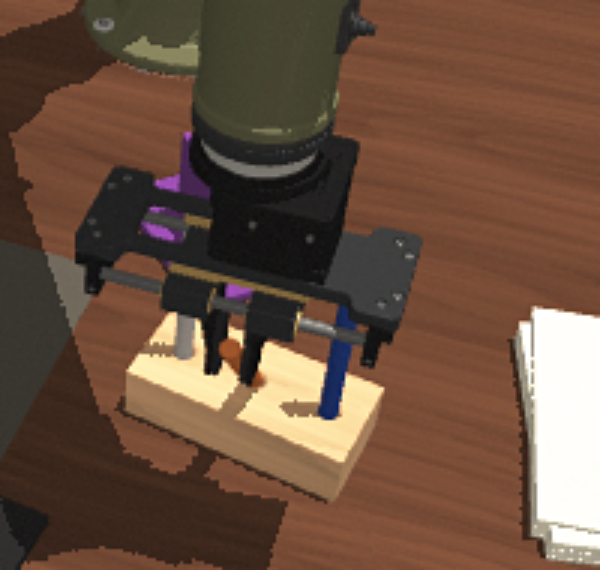

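View pics/d5.png

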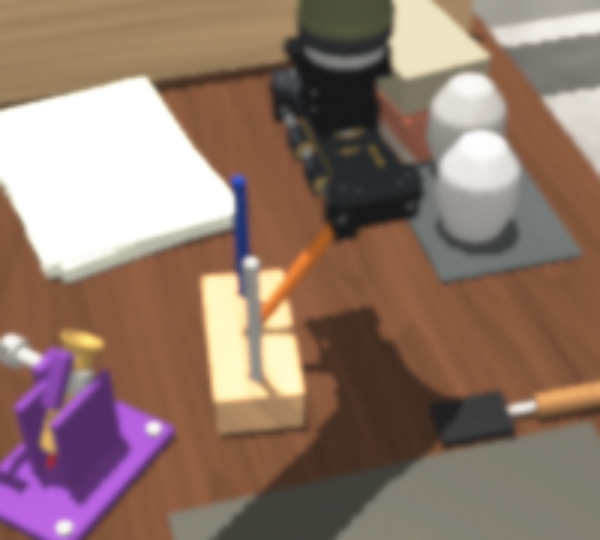

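carry_out([
  [0,0,-1],
  [0,0,-5],
  [0,0,-10],
  [0,0,-13],
  [0,0,-13],
], turn=[0,0,0,-0.1,-0.2], gripper=[0,0,0,0,0], squeeze=35)

```text
time_s: 9.5
tool_pos: [0.6041, 0.22, 0.2906]
tool_rot: [-179.5, -0.0, -77.0]
force: [-0.2, 0.2, -2.7]
grip_width: 0.0132
```

```bash
python3 -c "
from h import *
o=telemetry.get_obs();print(o['force'],o['tool_pos'],o['tool_rot'])
json.dump([*o['tool_pos'],o['tool_rot'][2]],open('cmd.json','w'))
M=np.array([.563,-.1275,.130]);c=np.array([.574*.678,.574*.735,.819])
T=M+.18*c-np.array([0,0,.011]);print(T)
plan((*T,-42.7))"
```

```text
[-0.22978048  0.21474796 -2.71535783] [0.60407781 0.2200102  0.29060603] [-1.79509718e+02 -1.66699084e-03 -7.69972325e+01]
[ 0.63305096 -0.0515598   0.26642   ]
[27.11, 3.29, 2.42] turn -0.599
```

carry_out([
  [0,0,-2],
  [0,0,-4],
  [0,0,-4],
  [0,0,-4],
  [0,0,-4],
], turn=[0,0,-0.15,-0.3,-0.4], gripper=[0,0,0,0,0])

```text
time_s: 10.12
tool_pos: [0.6027, 0.2191, 0.3269]
tool_rot: [-179.9, -0.1, -54.1]
force: [0.2, 0.3, -1.1]
grip_width: 0.0131
```

carry_out([
  [0,0,0],
  [0,0,0],
  [0,0,0],
], turn=[-0.1,-0.2,-0.2], gripper=[0,0,0])

```text
time_s: 10.5
tool_pos: [0.6026, 0.2191, 0.3266]
tool_rot: [-179.9, -0.1, -42.9]
force: [0.4, -0.8, -0.9]
grip_width: 0.0127
```

```bash
python3 -c "
from h import *
import cv2
o=telemetry.get_obs();print(o['time_s'],o['force'],o['tool_pos'],o['tool_rot'])
json.dump([*o['tool_pos'],o['tool_rot'][2]],open('cmd.json','w'))
cv2.imwrite('pics/s6.png',read_camera('scene')[:,:,::-1])
cv2.imwrite('pics/d6.png',read_camera('side')[:,:,::-1])
M=np.array([.563,-.1275,.130]);c=np.array([.574*.678,.574*.735,.819])
T=M+.18*c-np.array([0,0,.011])
plan((T[0],T[1],.32,-42.7))"
```

```text
10.5 [ 0.39571731 -0.77545222 -0.91879938] [0.60264346 0.21905085 0.32655177] [-1.79924609e+02 -7.93784774e-02 -4.28729278e+01]
[20.64, 17.76, 0.66] turn -0.003
```

View pics/s6.png

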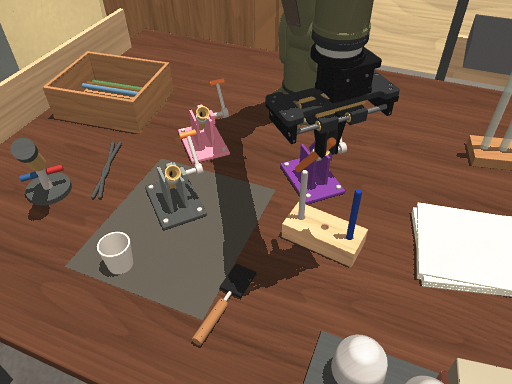

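View pics/d6.png

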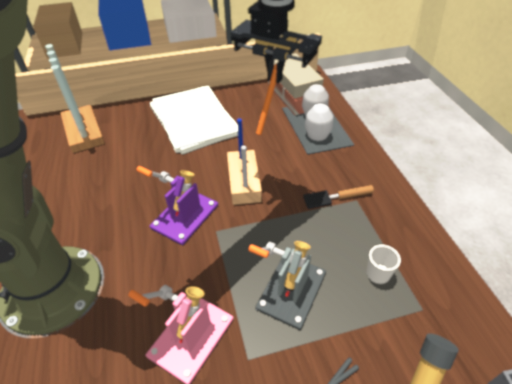

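```bash
python3 - <<'E'
import cv2
s=cv2.imread("pics/s6.png"); d=cv2.imread("pics/d6.png")
cv2.imwrite("pics/z5.png",cv2.resize(s[125:190,280:360],None,fx=7,fy=7,interpolation=cv2.INTER_CUBIC))
cv2.imwrite("pics/z6.png",cv2.resize(d[55:140,235:315],None,fx=7,fy=7,interpolation=cv2.INTER_CUBIC))
E
```

```text
(no output)
```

View pics/z5.png

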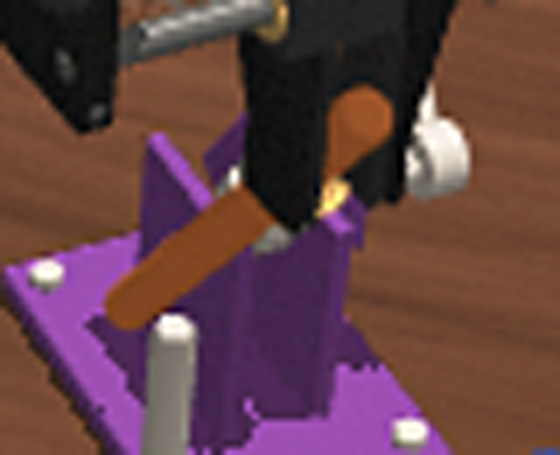

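View pics/z6.png

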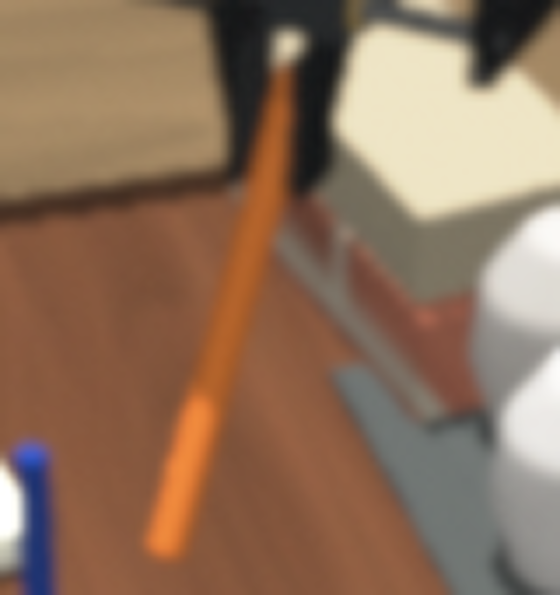

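```bash
python3 - <<'E'
from h import *
np.set_printoptions(precision=4,suppress=True)
z=lambda p,o:((p[0]+.5)/7-.5+o[0],(p[1]+.5)/7-.5+o[1])
X,r=tri(ray('scene',*z((127,304),(280,125))),ray('side',*z((166,543),(235,55))))
print('tip',X,r)
G=np.array([.60264,.21905,.32655+.011]); y=np.radians(-42.87)
ex=np.array([np.cos(y),np.sin(y),0]);ey=np.array([np.sin(y),-np.cos(y),0])
d=X-G;print('tip in tool',d@ex,d@ey,d[2],'len',np.linalg.norm(d),'tilt',np.degrees(np.arctan2(d@ey,-d[2])))
# plane intersections
for n,p in(('scene',z((127,304),(280,125))),('side',z((166,543),(235,55))),('scene',z((362,110),(280,125)))):
    o,dd=ray(n,*p);t=((G-o)@ex)/(dd@ex);P=o+t*dd-G;print(n,P@ey,P[2],np.linalg.norm(P),np.degrees(np.arctan2(P@ey,-P[2])))
E
```

```text
tip [0.5466 0.1572 0.2196] [np.float64(0.2), np.float64(0.2)]
tip in tool 0.0010154927576069863 0.0835078725428034 -0.11791811542595665 len 0.1444966364583449 tilt 35.305564023349234
scene 0.08551461412631488 -0.12002694354719001 0.1473744089265598 35.468421013205365
side 0.0819409120452184 -0.11918597332764169 0.14463612724647856 34.50870428329127
scene -0.01127597905292079 0.012676601748657368 0.01696596403084633 -138.34654920482916
```

carry_out([
  [4,3.5,0],
  [8,7,0],
  [12,10.5,0],
  [16,14,0],
  [16,14,0],
], turn=[0,0,0,0,0], gripper=[0,0,0,0,0])

```text
time_s: 11.22
tool_pos: [0.6253, 0.0002, 0.3252]
tool_rot: [179.8, -0.1, -43.5]
force: [-0.2, -0.4, -1.0]
grip_width: 0.0129
```

carry_out([
  [2.5,2,1],
  [4.6,3.8,2],
  [4.6,3.8,2],
  [4.6,3.8,2],
], turn=[0,0,0,0], gripper=[0,0,0,0])

```text
time_s: 11.72
tool_pos: [0.6326, -0.0495, 0.306]
tool_rot: [-179.9, 0.0, -42.7]
force: [0.0, 0.7, -1.4]
grip_width: 0.0133
```

```bash
python3 -c "
from h import *
import cv2
o=telemetry.get_obs();print(o['time_s'],o['force'],o['tool_pos'],o['tool_rot'])
json.dump([*o['tool_pos'],o['tool_rot'][2]],open('cmd.json','w'))
plan((.6324,-.0518,.2633,-42.7))
s=read_camera('scene')[:,:,::-1];d=read_camera('side')[:,:,::-1]
cv2.imwrite('pics/s7.png',s);cv2.imwrite('pics/d7.png',d)
cv2.imwrite('pics/z7.png',cv2.resize(s[110:210,140:240],None,fx=6,fy=6,interpolation=cv2.INTER_CUBIC))
cv2.imwrite('pics/z8.png',cv2.resize(d[175:275,260:360],None,fx=6,fy=6,interpolation=cv2.INTER_CUBIC))
"
```

```text
11.725 [ 0.00747907  0.67031244 -1.40863918] [ 0.632579   -0.04952591  0.30601882] [-1.79931979e+02  1.87757528e-02 -4.27337736e+01]
[0.14, 0.18, 4.27] turn -0.001
```

View pics/z7.png

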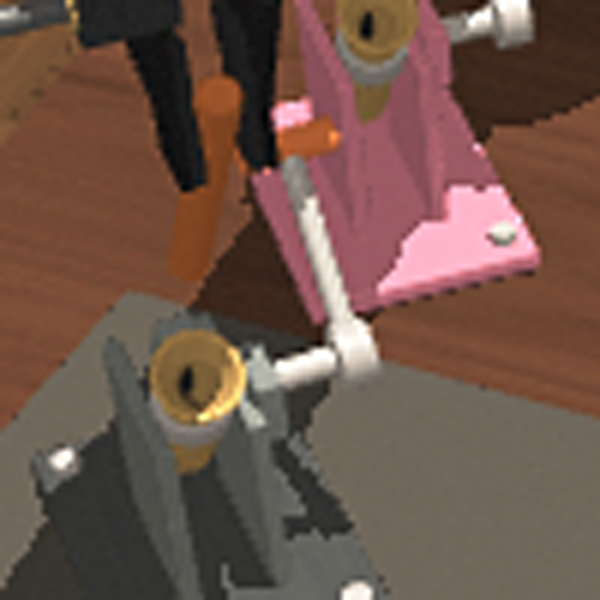

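View pics/z8.png

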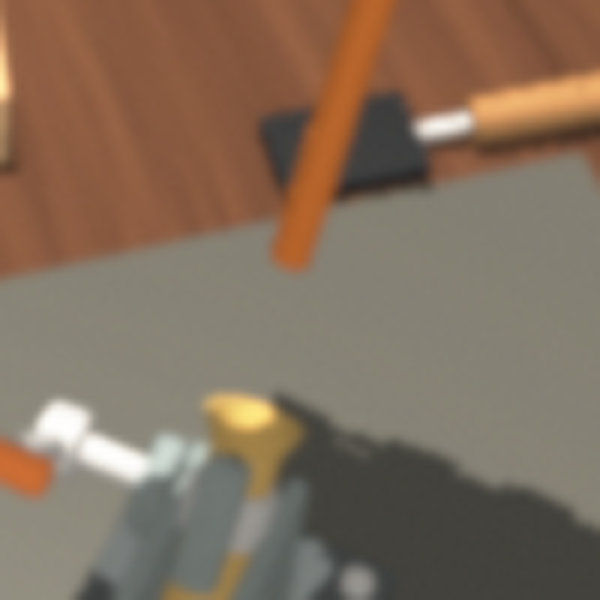

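```bash
python3 - <<'E'
from h import *
np.set_printoptions(precision=4,suppress=True)
z=lambda p,o:((p[0]+.5)/6-.5+o[0],(p[1]+.5)/6-.5+o[1])
S=(140,110);D=(260,175)
T,r=tri(ray('scene',*z((187,268),S)),ray('side',*z((293,261),D)))
M,r2=tri(ray('scene',*z((199,376),S)),ray('side',*z((254,418),D)))
print('tip',T,r,'mouth',M,r2)
y=np.radians(-42.73);ex=np.array([np.cos(y),np.sin(y),0]);ey=np.array([np.sin(y),-np.cos(y),0])
c=-.5736*ey+np.array([0,0,.8192])
d=T-np.array([.63258,-.04953,.30602]);print('tip rel TCP',d@ex,d@ey,d[2],'tilt',np.degrees(np.arctan2(d@ey,-(d[2]-.011))))
e=M-T;print('mouth-tip: ex',e@ex,'ey',e@ey,'z',e[2],'along bore',-e@c)
p=M+.02*c-T; print('move to 20mm out (cm)',100*p@ex,100*p@ey,-100*p[2])
E
```

```text
tip [ 0.5775 -0.112   0.1963] [np.float64(0.4), np.float64(0.4)] mouth [ 0.5635 -0.1262  0.1302] [np.float64(0.5), np.float64(0.5)]
tip rel TCP 0.0018860342327963555 0.08328465469915307 -0.10970314430968398 tilt 34.605509978248044
mouth-tip: ex -0.0006447361828255566 ey 0.019913151852551166 z -0.06613155676608676 along bore 0.06559715520540163
move to 20mm out (cm) -0.06447361828255779 0.8441151852551189 4.974755676608675
```

carry_out([
  [0,0.3,1.7],
  [0,0.6,3.4],
  [0,0.8,4.9],
  [0,0.8,4.9],
  [0,0.8,4.9],
], turn=[0,0,0,0,0], gripper=[0,0,0,0,0])

```text
time_s: 12.45
tool_pos: [0.6273, -0.0572, 0.2568]
tool_rot: [-180.0, -0.0, -42.8]
force: [0.2, 0.2, -0.1]
grip_width: 0.0129
```

```bash
python3 -c "
from h import *
import cv2
o=telemetry.get_obs();print(o['time_s'],o['force'],o['tool_pos'],o['tool_rot'])
json.dump([*o['tool_pos'],o['tool_rot'][2]],open('cmd.json','w'))
s=read_camera('scene')[:,:,::-1];d=read_camera('side')[:,:,::-1]
cv2.imwrite('pics/z9.png',cv2.resize(s[110:210,140:240],None,fx=6,fy=6,interpolation=cv2.INTER_CUBIC))
cv2.imwrite('pics/z10.png',cv2.resize(d[175:275,260:360],None,fx=6,fy=6,interpolation=cv2.INTER_CUBIC))
"
```

```text
12.45 [ 0.23116033  0.19560592 -0.07546679] [ 0.62729142 -0.0572017   0.25676443] [-1.79978180e+02 -1.59089714e-02 -4.28008664e+01]
```

View pics/z9.png

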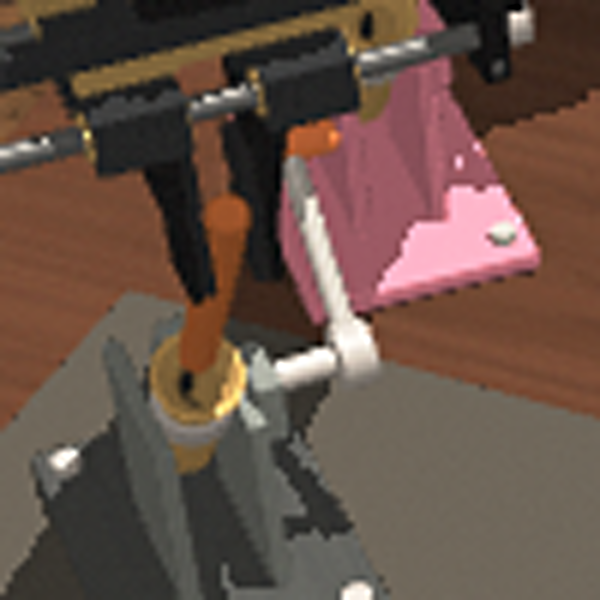

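View pics/z10.png

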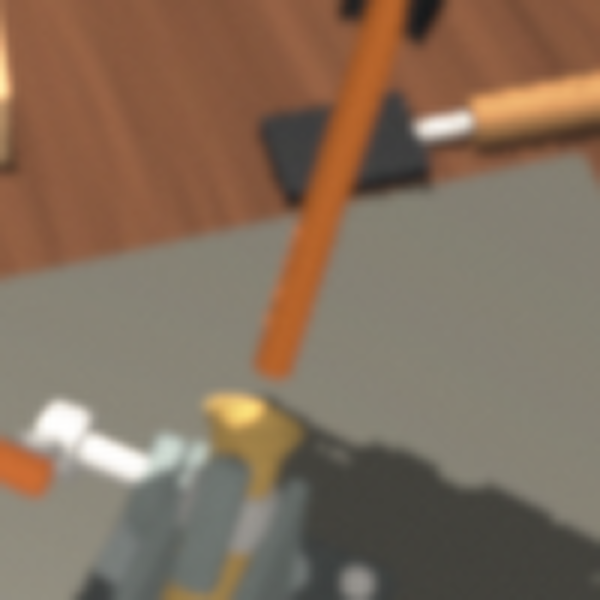

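```bash
python3 - <<'E'
from h import *
np.set_printoptions(precision=4,suppress=True)
z=lambda p,o:((p[0]+.5)/6-.5+o[0],(p[1]+.5)/6-.5+o[1])
S=(140,110);D=(260,175)
y=np.radians(-42.8);ex=np.array([np.cos(y),np.sin(y),0]);ey=np.array([np.sin(y),-np.cos(y),0])
c=-.5736*ey+np.array([0,0,.8192]); q=np.cross(ex,c)
for M in (np.array([.5635,-.1262,.1302]),np.array([.5631,-.1269,.1292])):
  for sp in ((200,362),(201,357)):
    T,r=tri(ray('scene',*z(sp,S)),ray('side',*z((274,367),D)))
    e=T-M;print('tip',T,r,'lateral ex',e@ex,'in lean plane q',e@q,q,'along',e@c)
E
```

```text
tip [ 0.5724 -0.1181  0.1467] [np.float64(0.7), np.float64(0.7)] lateral ex 0.0009805814009065511 in lean plane q -0.00036241870942061154 [-0.5566 -0.6011  0.5736] along 0.020366602123645154
tip [ 0.5716 -0.1185  0.148 ] [np.float64(1.3), np.float64(1.3)] lateral ex 0.0006856643430078016 in lean plane q 0.0010901419557467957 [-0.5566 -0.6011  0.5736] along 0.02093785046887321
tip [ 0.5724 -0.1181  0.1467] [np.float64(0.7), np.float64(0.7)] lateral ex 0.0007984644337246041 in lean plane q -0.00043220808950153195 [-0.5566 -0.6011  0.5736] along 0.021636300351690098
tip [ 0.5716 -0.1185  0.148 ] [np.float64(1.3), np.float64(1.3)] lateral ex 0.0005035473758258538 in lean plane q 0.0010203525756658737 [-0.5566 -0.6011  0.5736] along 0.022207548696918152
```

carry_out([
  [0,0.29,0.41],
  [0,0.57,0.82],
  [0,0.86,1.23],
  [0,1.15,1.64],
  [0,1.29,1.84],
], turn=[0,0,0,0,0], gripper=[0,0,0,0,0])

```text
time_s: 13.18
tool_pos: [0.618, -0.067, 0.2377]
tool_rot: [180.0, 0.0, -42.8]
force: [-0.9, -0.0, -0.6]
grip_width: 0.0129
```

carry_out([
  [0,0.14,0.2],
  [0,0.29,0.41],
  [0,0.43,0.61],
  [0,0.57,0.82],
], turn=[0,0,0,0], gripper=[0,0,0,0])

```text
time_s: 13.68
tool_pos: [0.6145, -0.0708, 0.2299]
tool_rot: [-180.0, -0.0, -42.8]
force: [-0.0, -0.3, -0.1]
grip_width: 0.0131
```

carry_out([
  [0,0.14,0.2],
  [0,0.29,0.41],
  [0,0.43,0.61],
  [0,0.57,0.82],
  [0,0.72,1.02],
], turn=[0,0,0,0,0], gripper=[0,0,0,0,0])

```text
time_s: 14.3
tool_pos: [0.6097, -0.0759, 0.2197]
tool_rot: [-180.0, -0.0, -42.8]
force: [1.4, 0.8, 0.5]
grip_width: 0.0129
```

```bash
python3 -c "
from h import *
import cv2
o=telemetry.get_obs();print(o['time_s'],o['force'],o['tool_pos'],o['tool_rot'],o['wrist_torque'])
s=read_camera('scene')[:,:,::-1];d=read_camera('side')[:,:,::-1]
cv2.imwrite('pics/z11.png',np.hstack([cv2.resize(s[110:210,140:240],None,fx=4,fy=4,interpolation=cv2.INTER_CUBIC),cv2.resize(d[175:275,260:360],None,fx=4,fy=4,interpolation=cv2.INTER_CUBIC)]))
"
```

```text
14.3 [1.38364333 0.76548739 0.53160684] [ 0.60969911 -0.07593536  0.21970489] [-1.79969405e+02 -9.39639172e-03 -4.27847629e+01] [ 0.32263937 -0.33084031 -0.01861263]
```

View pics/z11.png

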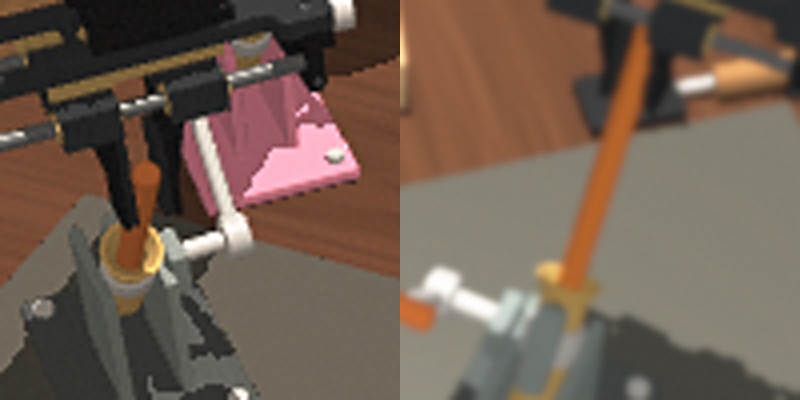

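carry_out([
  [0,0.14,0.2],
  [0,0.29,0.41],
  [0,0.43,0.61],
  [0,0.57,0.82],
  [0,0.72,1.02],
], turn=[0,0,0,0,0], gripper=[0,0,0,0,0])

```text
time_s: 15.02
tool_pos: [0.6053, -0.0808, 0.21]
tool_rot: [-179.9, -0.0, -42.8]
force: [3.0, 2.8, 1.4]
grip_width: 0.0126
```

carry_out([
  [0,0.14,0.2],
  [0,0.29,0.41],
  [0,0.43,0.61],
  [0,0.57,0.82],
], turn=[0,0,0,0], gripper=[0,0,0,0])

```text
time_s: 15.52
tool_pos: [0.6008, -0.0856, 0.2011]
tool_rot: [-180.0, 0.0, -42.8]
force: [2.5, 2.5, 1.0]
grip_width: 0.0132
```

carry_out([
  [0,0.14,0.2],
  [0,0.29,0.41],
  [0,0.43,0.61],
], turn=[0,0,0], gripper=[0,0,0])

```text
time_s: 15.9
tool_pos: [0.5978, -0.0888, 0.195]
tool_rot: [180.0, 0.0, -42.8]
force: [2.8, 3.1, 0.5]
grip_width: 0.0131
```

carry_out([
  [0,0.14,0.2],
  [0,0.29,0.41],
], turn=[0,0], gripper=[0,0])

```text
time_s: 16.15
tool_pos: [0.5959, -0.0909, 0.191]
tool_rot: [-180.0, 0.0, -42.8]
force: [2.9, 3.8, 1.4]
grip_width: 0.0132
```

carry_out([
  [0,0.14,0.2],
  [0,0.29,0.41],
], turn=[0,0], gripper=[0,0])

```text
time_s: 16.4
tool_pos: [0.595, -0.0921, 0.1881]
tool_rot: [-179.8, -0.1, -42.8]
force: [3.7, 5.8, 8.9]
grip_width: 0.0131
```

carry_out([
  [0,0.14,0.2],
  [0,0.29,0.41],
], turn=[0,0], gripper=[0,0])

```text
time_s: 16.65
tool_pos: [0.5956, -0.0921, 0.1874]
tool_rot: [-179.5, -0.3, -42.7]
force: [5.1, 8.9, 20.3]
grip_width: 0.0133
```

```bash
python3 -c "
from h import *
import cv2
o=telemetry.get_obs();print(o['time_s'],o['force'],o['tool_pos'],o['tool_rot'],o['wrist_torque'])
s=read_camera('scene')[:,:,::-1];d=read_camera('side')[:,:,::-1]
cv2.imwrite('pics/d12.png',d)
cv2.imwrite('pics/z12.png',np.hstack([cv2.resize(s[110:210,140:240],None,fx=4,fy=4,interpolation=cv2.INTER_CUBIC),cv2.resize(d[225:325,250:350],None,fx=4,fy=4,interpolation=cv2.INTER_CUBIC)]))
d0=cv2.imread('pics/side0.png')
for im in (d0,d):
  m=(im[:,:,2]>140)&(im[:,:,1]<60)&(im[:,:,0]<60)
  m[:225]=0;m[330:]=0;m[:,:250]=0;m[:,350:]=0
  v,u=np.nonzero(m);print(len(u),u.mean(),v.mean(),v.max(),v.min())
"
```

```text
16.65 [ 5.05779013  8.85726444 20.30244158] [ 0.59562127 -0.0920692   0.18742951] [-179.53934495   -0.29497606  -42.69155975] [ 2.15489908 -0.96552369 -0.1001629 ]
7 286.57142857142856 293.7142857142857 295 292
8 286.75 293.875 296 292
```

View pics/z12.png

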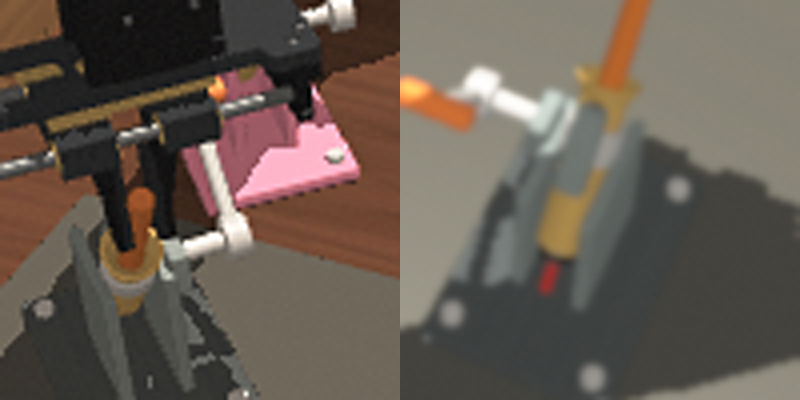

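```bash
python3 -c "
from h import *
import cv2
d0=cv2.imread('pics/side0.png').astype(int);d1=cv2.imread('pics/d12.png').astype(int)
for im in (d0,d1):
  r=im[285:302,280:294]
  e=r[:,:,2]/(r.sum(2)+1)
  print(np.round(e*100).astype(int))
"
```

```text
[[32 32 32 35 40 44 44 44 44 44 44 45 45 44]
 [32 32 32 33 38 43 44 44 44 44 45 45 44 43]
 [32 32 32 33 35 41 43 43 44 44 44 44 44 43]
 [32 32 32 32 33 36 40 42 42 42 43 43 43 42]
 [32 32 32 32 32 34 37 39 40 41 41 42 42 39]
 [32 32 32 32 32 35 40 45 45 42 39 38 36 34]
 [32 32 32 32 33 38 46 52 52 47 38 34 33 33]
 [32 32 32 32 35 44 55 60 57 49 38 33 32 32]
 [32 32 32 32 38 51 61 63 58 47 36 33 32 32]
 [32 32 32 32 40 54 62 63 56 43 34 32 32 32]
 [32 32 32 33 40 52 60 60 51 39 33 32 32 32]
 [32 32 32 33 37 46 52 51 44 35 33 32 32 32]
 [32 32 32 32 34 37 40 40 36 33 33 32 32 32]
 [32 32 33 32 32 33 33 33 33 32 32 32 32 32]
 [32 32 32 32 32 32 32 32 32 32 32 32 32 32]
 [32 33 32 32 32 32 32 32 32 32 32 33 32 32]
 [32 33 33 32 32 32 32 32 32 32 32 32 32 32]]
[[32 32 32 34 38 42 44 44 44 44 44 44 44 43]
 [32 32 32 33 36 41 43 44 44 44 44 44 44 43]
 [32 32 32 33 34 38 42 42 43 43 43 44 44 42]
 [32 32 32 32 32 35 39 40 40 41 42 43 43 41]
 [32 32 32 32 32 34 37 39 39 39 40 41 41 38]
 [32 32 32 32 33 35 41 46 46 42 38 37 35 34]
 [32 32 32 32 33 38 47 54 54 48 38 34 33 32]
 [32 32 32 32 34 42 53 60 58 49 38 33 33 32]
 [32 32 32 32 35 46 57 62 58 47 36 32 32 32]
 [32 32 32 33 38 49 59 62 54 43 35 32 32 32]
 [32 32 32 34 41 53 61 60 51 40 33 32 32 32]
 [32 32 32 34 43 55 61 58 47 37 33 32 32 32]
 [32 32 32 34 41 52 56 53 43 35 33 32 32 32]
 [32 32 32 33 36 42 45 43 38 33 33 32 32 32]
 [32 32 32 33 33 35 36 35 33 32 32 32 32 32]
 [32 32 32 32 32 32 32 32 32 32 32 32 32 32]
 [32 32 32 32 32 32 32 32 32 32 32 32 32 32]]
```

```bash
python3 -c "
from h import *
M=np.array([.5633,-.1265,.13]);c=np.array([.389,.4216,.819])
for s in (.09,.094): print(proj('side',M-s*c))
o=telemetry.get_obs();print(o['force'],o['time_s'])
"
```

```text
(np.float64(289.9262102194905), np.float64(281.4438014043167))
(np.float64(289.41872604327506), np.float64(283.0489464510214))
[ 4.27478961  8.57008856 16.27582228] 16.75
```

carry_out([
  [0,0,0],
  [0,0,0],
  [0,-0.08,-0.12],
  [0,-0.17,-0.25],
  [0,-0.17,-0.25],
], turn=[0,0,0,0,0], gripper=[0,0,0,0,0])

```text
time_s: 17.38
tool_pos: [0.5952, -0.0922, 0.1879]
tool_rot: [-179.8, -0.2, -42.7]
force: [3.8, 5.4, 8.9]
grip_width: 0.0134
```

carry_out([
  [0,0,0],
  [0,0,0],
  [0,0,0],
  [0,0,0],
  [0,0,0],
], turn=[0,0,0,0,0], gripper=[0.7,0.7,0.7,0.7,0.7])

```text
time_s: 18.0
tool_pos: [0.5929, -0.0942, 0.1852]
tool_rot: [180.0, 0.0, -42.8]
force: [-0.1, -0.1, 0.9]
grip_width: 0.0549
```

```bash
python3 -c "
from h import *
import cv2
o=telemetry.get_obs();print(o['time_s'],o['force'],o['tool_pos'],o['tool_rot'],o['grip_width'])
s=read_camera('scene')[:,:,::-1];d=read_camera('side')[:,:,::-1]
cv2.imwrite('pics/d13.png',d)
cv2.imwrite('pics/z13.png',np.hstack([cv2.resize(s[110:210,140:240],None,fx=4,fy=4,interpolation=cv2.INTER_CUBIC),cv2.resize(d[200:300,250:350],None,fx=4,fy=4,interpolation=cv2.INTER_CUBIC)]))
r=d[288:302,282:294].astype(int);print(np.round(100*r[:,:,2]/(r.sum(2)+1)).astype(int))
"
```

```text
18.0 [-0.12055581 -0.10791946  0.87042335] [ 0.59290081 -0.09415015  0.18520279] [ 1.79967919e+02  1.73111579e-02 -4.28074205e+01] 0.05486080515083121
[[32 32 33 35 39 40 40 41 42 43 43 41]
 [32 32 32 34 37 39 39 39 40 41 41 38]
 [32 32 33 35 41 45 46 42 38 36 35 33]
 [32 32 33 38 47 54 54 48 38 34 33 32]
 [32 32 34 42 53 59 58 49 38 33 32 32]
 [32 32 35 46 57 62 57 47 36 33 32 32]
 [32 33 38 49 60 61 54 42 34 32 32 32]
 [32 34 40 53 61 60 51 39 34 32 32 32]
 [32 34 42 54 61 57 47 37 33 32 32 32]
 [32 33 40 49 53 50 42 35 32 32 32 32]
 [32 32 35 40 42 41 36 33 32 32 32 32]
 [32 32 33 34 34 34 33 32 32 32 32 32]
 [32 32 32 32 32 32 32 32 32 32 32 32]
 [32 32 32 32 32 32 32 32 32 32 32 32]]
```

View pics/z13.png

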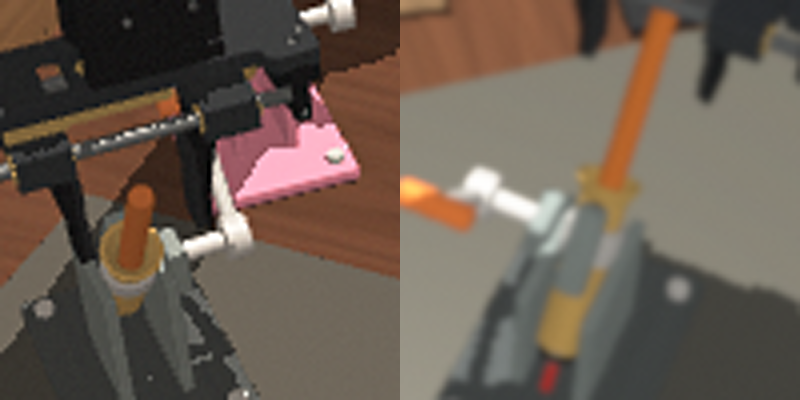

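```bash
python3 -c "
from h import *
import cv2
for n in ('side0','d12','d13'):
  im=cv2.imread(f'pics/{n}.png').astype(float)
  r=im[290:303,282:293]; e=np.clip(r[:,:,2]/(r.sum(2)+1)-.33,0,1)
  prof=e.sum(1); print(n,np.round(prof,2),'lower sum',round(prof[4:].sum(),3))
"
```

```text
side0 [0.56 0.78 1.07 1.23 1.21 1.06 0.67 0.21 0.01 0.   0.   0.   0.  ] lower sum 3.15
d12 [0.57 0.81 1.02 1.09 1.08 1.09 1.05 0.83 0.4  0.07 0.   0.   0.  ] lower sum 4.52
d13 [0.55 0.8  1.02 1.09 1.08 1.08 1.   0.71 0.3  0.03 0.   0.   0.  ] lower sum 4.206
```

carry_out([
  [0,0,0],
  [0,0,0],
  [0,0,0],
  [0,0,0],
  [0,0,0],
], turn=[0,0,0,0,0], gripper=[0,0,0,0,0])

```text
time_s: 18.73
tool_pos: [0.5931, -0.0939, 0.1854]
tool_rot: [180.0, -0.0, -42.8]
force: [0.9, 0.3, 0.7]
grip_width: 0.0187
```

carry_out([
  [0,0,0],
  [0,0,0],
  [0,0,0],
], turn=[0,0,0], gripper=[0,0,0])

```text
time_s: 19.1
tool_pos: [0.5932, -0.094, 0.1855]
tool_rot: [180.0, -0.0, -42.8]
force: [-0.5, -0.1, -0.5]
grip_width: 0.0132
```

carry_out([
  [0,0.11,0.16],
  [0,0.22,0.32],
  [0,0.22,0.32],
], turn=[0,0,0], gripper=[0,0,0])

```text
time_s: 19.48
tool_pos: [0.5936, -0.0938, 0.1848]
tool_rot: [-179.8, -0.2, -42.7]
force: [0.0, 3.6, 9.1]
grip_width: 0.0131
```

```bash
cat >> h.py <<'E'
def pin(n):
    import cv2
    d=read_camera('side')[:,:,::-1];cv2.imwrite(f'pics/{n}.png',d)
    r=d[290:303,282:293].astype(float); e=np.clip(r[:,:,2]/(r.sum(2)+1)-.33,0,1)
    prof=e.sum(1); print(n,np.round(prof,2),'px',round(prof[4:].sum()/prof[3:5].mean(),3))
    o=telemetry.get_obs();print(o['time_s'],np.round(o['force'],1),'axial',round(float(o['force']@[.389,.4216,.819]),1),np.round(o['tool_pos'],4),o['grip_width'])
E
python3 -c "
from h import *
pin('d14')"
```

```text
d14 [0.56 0.8  1.02 1.1  1.08 1.09 1.   0.71 0.29 0.03 0.   0.   0.  ] px 3.853
19.525 [0.8 1.9 8.1] axial 7.7 [ 0.5936 -0.0939  0.1848] 0.013031238516234308
```

carry_out([
  [0,0.06,0.08],
  [0,0.11,0.16],
  [0,0.11,0.16],
], turn=[0,0,0], gripper=[0,0,0])

```text
time_s: 19.9
tool_pos: [0.5938, -0.0937, 0.1846]
tool_rot: [-179.6, -0.3, -42.7]
force: [0.2, 5.1, 13.5]
grip_width: 0.0131
```

```bash
python3 -c "
from h import *
pin('d15')"
```

```text
d15 [0.56 0.81 1.02 1.09 1.08 1.09 1.02 0.76 0.35 0.04 0.   0.   0.  ] px 4.001
19.95 [ 1.4  4.8 14.4] axial 14.4 [ 0.5939 -0.0937  0.1846] 0.012950529804164907
```

```bash
python3 -c "
from h import *
import cv2
for n in ('side0','d6','d7','d12','d13','d14','d15'):
  im=cv2.imread(f'pics/{n}.png').astype(float)
  r=im[288:303,282:293]; e=np.clip(r[:,:,2]-(r[:,:,1]+r[:,:,0])/2,0,300)
  print(n,np.round(e.sum(1)).astype(int), np.round(e.max(1)).astype(int))
"
```

```text
side0 [348 192 164 260 372 446 452 387 220  60   1   0   0   0   0] [ 60  37  38  70 100 118 125 112  68  20   0   0   0   0   0]
d6 [350 194 166 264 377 451 456 392 224  58   0   0   0   0   0] [ 60  38  38  72 102 120 126 112  69  22   0   0   0   0   0]
d7 [250 146 160 267 351 372 353 288 154  36   0   0   0   0   0] [ 48  28  40  74  98 104 100  84  47  12   0   0   0   0   0]
d12 [252 148 162 268 352 376 373 376 362 278 124  18   0   0   0] [ 46  28  40  74  98 106 104 102 102  82  40   8   0   0   0]
d13 [252 148 158 267 354 376 371 372 340 231  90   8   0   0   0] [ 48  28  40  74  97 104 104 100  98  70  30   4   0   0   0]
d14 [254 148 162 266 352 378 372 374 340 232  88   8   0   0   0] [ 48  28  40  74  98 106 104 102  97  70  30   4   0   0   0]
d15 [250 146 159 268 352 377 371 374 350 252 106  10   0   0   0] [ 47  28  40  74  98 106 103 102 100  77  36   4   0   0   0]
```

carry_out([
  [0,0,0],
  [0,0,0],
  [0,0,0],
  [0,0,0],
  [0,0,0],
], turn=[0,0,0,0,0], gripper=[0.7,0.7,0.7,0.7,0.7])

```text
time_s: 20.58
tool_pos: [0.5907, -0.0965, 0.1804]
tool_rot: [180.0, 0.0, -42.8]
force: [-0.1, 1.2, 0.3]
grip_width: 0.055
```

```bash
python3 -c "
from h import *
import cv2
o=telemetry.get_obs();print(o['time_s'],o['force'],o['tool_pos'],o['tool_rot'],o['grip_width'])
json.dump([*o['tool_pos'],o['tool_rot'][2]],open('cmd.json','w'))
d=read_camera('side')[:,:,::-1];cv2.imwrite('pics/d16.png',d)
r=d[288:303,282:293].astype(float); e=np.clip(r[:,:,2]-(r[:,:,1]+r[:,:,0])/2,0,300);print(np.round(e.sum(1)).astype(int))
H=np.array([.5018,-.0975]);xh=np.array([-.678,-.735])
# bar-based refine: bar at angle 50 measured (.4641,-.1393)
for phi in (50,49,42,34,26,18,10,2,-6,-12,-15): 
  a=np.radians(phi);b=H+.085*np.cos(a)*xh;print(phi,b.round(4),round(.1+.085*np.sin(a)+.015,4))
a=np.radians(50);b=H+.085*np.cos(a)*xh
plan((o['tool_pos'][0],o['tool_pos'][1],.28,-42.7),(*b,.28,-42.7),(*b,.215,-42.7))"
```

```text
20.575 [-0.14468649  1.19714259  0.33834501] [ 0.59074269 -0.09647387  0.18035853] [ 1.79983564e+02  1.96074714e-02 -4.28067954e+01] 0.055029128499938816
[252 149 160 270 353 378 373 372 342 234  90   8   0   0   0]
50 [ 0.4648 -0.1377] 0.1801
49 [ 0.464  -0.1385] 0.1792
42 [ 0.459  -0.1439] 0.1719
34 [ 0.454  -0.1493] 0.1625
26 [ 0.45   -0.1537] 0.1523
18 [ 0.447  -0.1569] 0.1413
10 [ 0.445 -0.159] 0.1298
2 [ 0.4442 -0.1599] 0.118
-6 [ 0.4445 -0.1596] 0.1061
-12 [ 0.4454 -0.1586] 0.0973
-15 [ 0.4461 -0.1578] 0.093
[0.0, 0.0, -9.96] turn -0.002
[-6.44, 11.58, -9.96] turn -0.002
[-6.44, 11.58, -3.46] turn -0.002
```

carry_out([
  [0,0,-3],
  [0,0,-7],
  [0,0,-10],
  [0,0,-10],
], turn=[0,0,0,0], gripper=[0.7,0.7,0.7,0.7])

```text
time_s: 21.12
tool_pos: [0.5923, -0.0962, 0.2834]
tool_rot: [-179.9, -0.3, -42.8]
force: [0.4, 0.2, -0.4]
grip_width: 0.0611
```

carry_out([
  [-2,4,0],
  [-4.4,8,0],
  [-6.4,11.6,0],
  [-6.4,11.6,3],
  [-6.4,11.6,6],
], turn=[0,0,0,0,0], gripper=[0,0,0,0,0])

```text
time_s: 21.75
tool_pos: [0.4641, -0.1386, 0.2192]
tool_rot: [179.9, -0.0, -42.9]
force: [0.1, 0.1, -0.6]
grip_width: 0.0191
```

carry_out([
  [0,0,0],
  [0,0,0],
  [0,0,0],
], turn=[0,0,0], gripper=[0,0,0])

```text
time_s: 22.12
tool_pos: [0.4659, -0.1381, 0.2218]
tool_rot: [-180.0, -0.1, -42.8]
force: [0.4, 1.0, 0.1]
grip_width: 0.0005
```

```bash
python3 -c "
from h import *
import cv2
o=telemetry.get_obs();print(o['time_s'],o['force'],o['tool_pos'],o['tool_rot'],o['grip_width'])
json.dump([*o['tool_pos'],o['tool_rot'][2]],open('cmd.json','w'))
s=read_camera('scene')[:,:,::-1];d=read_camera('side')[:,:,::-1];cv2.imwrite('pics/d17.png',d)
cv2.imwrite('pics/z17.png',np.hstack([cv2.resize(s[100:220,130:250],None,fx=3.3,fy=3.3,interpolation=cv2.INTER_CUBIC),cv2.resize(d[195:315,235:355],None,fx=3.3,fy=3.3,interpolation=cv2.INTER_CUBIC)]))
r=d[288:303,282:293].astype(float); e=np.clip(r[:,:,2]-(r[:,:,1]+r[:,:,0])/2,0,300);print(np.round(e.sum(1)).astype(int))
plan((.464,-.1385,.182,-42.7))"
```

```text
22.125 [0.35046573 1.04570698 0.1136481 ] [ 0.46591373 -0.13809067  0.22175064] [-1.79962005e+02 -9.62452669e-02 -4.27860546e+01] 0.000523520336566164
[252 147 160 267 352 376 370 369 338 230  89   8   0   0   0]
[-0.11, 0.16, 3.98] turn -0.002
```

View pics/z17.png

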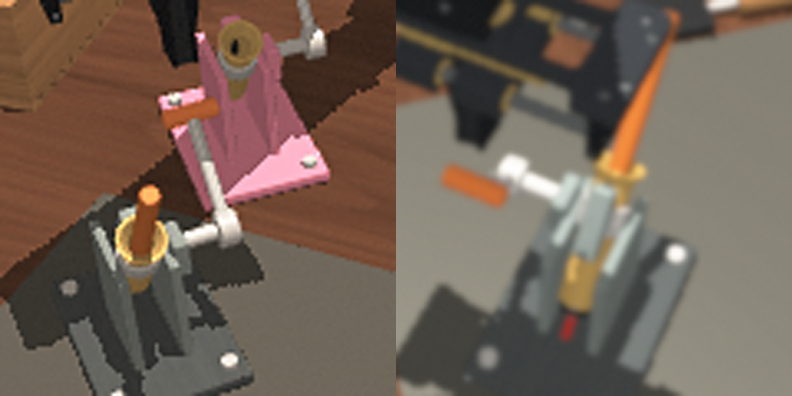

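```bash
python3 -c "
from h import *
import cv2
P=np.array([.4659,-.1381,.2218]);p=[proj(n,P) for n in('scene','side')];print(p)
print(proj('scene',np.array([.4641,-.1393,.1659])),proj('side',np.array([.4641,-.1393,.1659])))
cv2.imwrite('pics/z18.png',cv2.imread('pics/d17.png')[100:300,150:400].repeat(3,0).repeat(3,1))
"
```

```text
[(np.float64(184.31718046979967), np.float64(113.73688247011583)), (np.float64(258.67775542713827), np.float64(232.10786490274347))]
(np.float64(187.1830584399955), np.float64(133.43562400510982)) (np.float64(258.1478862466639), np.float64(249.8888696096525))
```

View pics/z18.png

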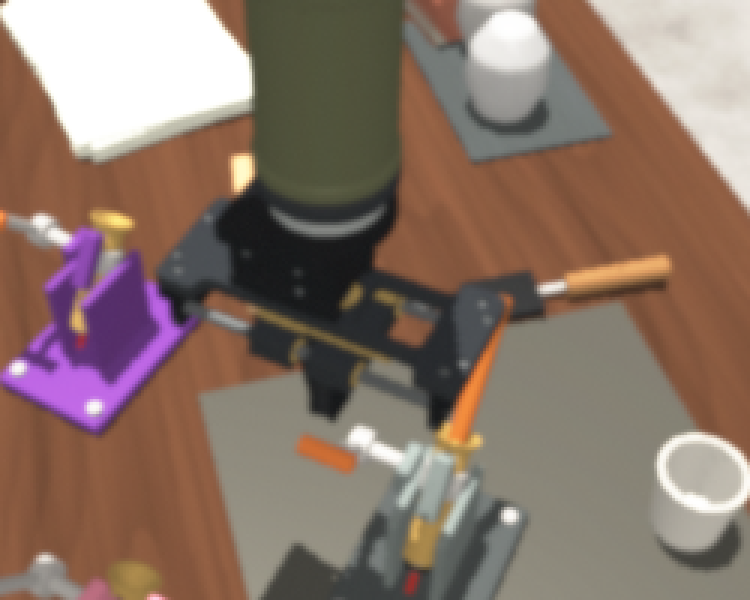

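carry_out([
  [-0.1,0.15,2],
  [-0.1,0.15,3.5],
  [-0.1,0.15,4],
  [-0.1,0.15,4],
], turn=[0,0,0,0], gripper=[0,0,0,0])

```text
time_s: 22.72
tool_pos: [0.4634, -0.1383, 0.1805]
tool_rot: [180.0, 0.0, -42.8]
force: [-0.3, -0.2, -0.2]
grip_width: 0.0006
```

```bash
python3 -c "
from h import *
did((-.1,.15,4),0)
o=telemetry.get_obs();json.dump([*o['tool_pos'],o['tool_rot'][2]],open('cmd.json','w'))
H=np.array([.5018,-.0975]);xh=np.array([-.678,-.735])
L=[]
for phi in (46,40,34,28,22,15,8,1,-6,-10,-13,-15):
  a=np.radians(phi);b=H+.085*np.cos(a)*xh;print(phi,end=' ');plan((*b,.1+.085*np.sin(a)+.013,-42.8))
"
```

```text
cmd [  0.4642  -0.1385   0.1818 -42.7861]
meas [ 0.4634 -0.1383  0.1805] [ 1.800e+02  3.000e-02 -4.279e+01] F [-0.3 -0.2 -0.2] w 0.0006 t 22.725
46 [0.06, 0.3, 0.64] turn 0.0
40 [0.06, 0.91, 1.29] turn 0.0
34 [0.06, 1.44, 2.0] turn 0.0
28 [0.06, 1.9, 2.76] turn 0.0
22 [0.06, 2.28, 3.57] turn 0.0
15 [0.06, 2.6, 4.55] turn 0.0
8 [0.06, 2.81, 5.57] turn 0.0
1 [0.06, 2.89, 6.6] turn 0.0
-6 [0.06, 2.85, 7.64] turn 0.0
-10 [0.06, 2.77, 8.23] turn 0.0
-13 [0.06, 2.68, 8.66] turn 0.0
-15 [0.06, 2.6, 8.95] turn 0.0
```

carry_out([
  [0,0.3,0.6],
  [0,0.9,1.3],
  [0,1.4,2.0],
  [0,1.9,2.8],
], turn=[0,0,0,0], gripper=[0,0,0,0])

```text
time_s: 23.22
tool_pos: [0.4501, -0.1546, 0.1538]
tool_rot: [179.9, -0.1, -42.9]
force: [-1.3, -3.0, 5.0]
grip_width: 0.0004
```

```bash
python3 -c "
from h import *
import cv2
o=telemetry.get_obs();print(o['time_s'],o['force'],o['tool_pos'])
s=read_camera('scene')[:,:,::-1];d=read_camera('side')[:,:,::-1];cv2.imwrite('pics/d18.png',d)
cv2.imwrite('pics/z19.png',np.hstack([cv2.resize(s[100:220,130:250],None,fx=3.3,fy=3.3,interpolation=cv2.INTER_CUBIC),cv2.resize(d[195:315,235:355],None,fx=3.3,fy=3.3,interpolation=cv2.INTER_CUBIC)]))
"
```

```text
23.225 [-1.34975862 -2.98178164  4.96038194] [ 0.45011305 -0.15461975  0.15375516]
```

View pics/z19.png

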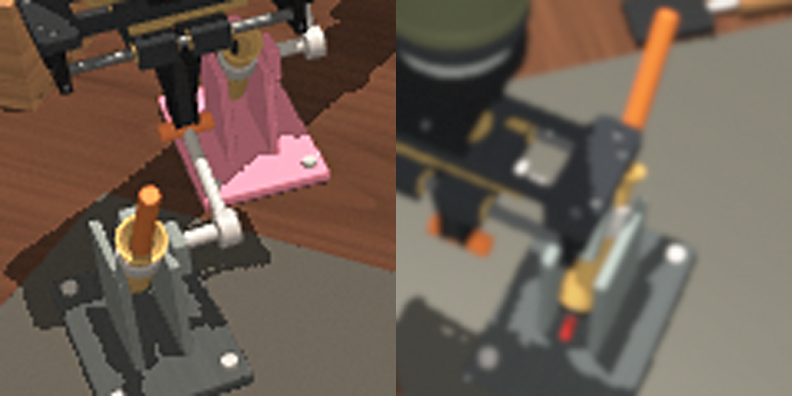

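carry_out([
  [0,0.4,0.8],
  [0,0.7,1.7],
  [0,0.9,2.7],
  [0,1.0,3.7],
], turn=[0,0,0,0], gripper=[0,0,0,0])

```text
time_s: 23.82
tool_pos: [0.4437, -0.1596, 0.1148]
tool_rot: [-180.0, -0.0, -42.8]
force: [-0.6, -1.3, 2.9]
grip_width: 0.0004
```

```bash
python3 -c "
from h import *
import cv2
o=telemetry.get_obs();print(o['time_s'],o['force'],o['tool_pos'])
s=read_camera('scene')[:,:,::-1];d=read_camera('side')[:,:,::-1];cv2.imwrite('pics/d19.png',d)
cv2.imwrite('pics/z20.png',np.hstack([cv2.resize(s[100:220,130:250],None,fx=3.3,fy=3.3,interpolation=cv2.INTER_CUBIC),cv2.resize(d[195:315,235:355],None,fx=3.3,fy=3.3,interpolation=cv2.INTER_CUBIC)]))
"
```

```text
23.825 [-0.61797702 -1.28834851  2.88088323] [ 0.44369824 -0.15964709  0.11482459]
```

View pics/z20.png

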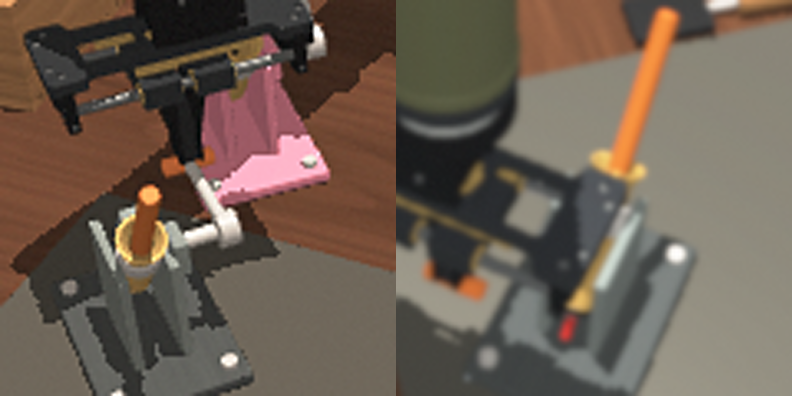

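```bash
python3 -c "
from h import *
print('pink bar',onz('scene',217,82,.165),'pink hinge',onz('scene',224,113,.1),'pink mouth',onz('scene',203,113,.13), onz('side',195,293,.13),onz('side',138,297,.165))
y=np.radians(-42.8);ex=np.array([np.cos(y),np.sin(y)]);ey=np.array([np.sin(y),-np.cos(y)])
for p in ((.327,-.17),):
  pass
T=np.array([.4437,-.1596])
for n,q in(('bar',onz('scene',217,82,.165)),('mouth',onz('scene',203,113,.13)),('hinge',onz('scene',224,113,.1))):
  d=q[:2]-T;print(n,d@ex,d@ey)
"
```

```text
pink bar [ 0.22553651 -0.17949844  0.165     ] pink hinge [ 0.26745152 -0.1427143   0.1       ] pink mouth [ 0.32774378 -0.17272063  0.13      ] [ 0.32674489 -0.17869255  0.13      ] [ 0.22695507 -0.178919    0.165     ]
bar -0.14655324440122122 0.16282936056071762
mouth -0.07616584593948193 0.08841244646141015
hinge -0.14079161401480095 0.10736096026662914
```

carry_out([
  [0,0,0.5],
  [0,0,0.9],
  [0,-0.1,1.3],
  [0,-0.1,1.5],
  [0,-0.1,1.7],
], turn=[0,0,0,0,0], gripper=[0,0,0,0,0])

```text
time_s: 24.55
tool_pos: [0.4445, -0.1587, 0.0986]
tool_rot: [-180.0, 0.0, -42.8]
force: [-1.1, 2.1, 2.8]
grip_width: 0.0003
```

carry_out([
  [0,0,0.1],
  [0,-0.1,0.2],
  [0,-0.1,0.3],
], turn=[0,0,0], gripper=[0,0,0])

```text
time_s: 24.92
tool_pos: [0.4451, -0.1585, 0.0957]
tool_rot: [180.0, -0.0, -42.8]
force: [-1.4, 0.9, 2.5]
grip_width: 0.0004
```

carry_out([
  [0,0,0.1],
  [0,0,0.2],
  [0,0,0.3],
], turn=[0,0,0], gripper=[0,0,0])

```text
time_s: 25.3
tool_pos: [0.4453, -0.1583, 0.0934]
tool_rot: [180.0, -0.0, -42.8]
force: [-4.6, 2.3, 12.3]
grip_width: 0.0
```

carry_out([
  [0,0,0.1],
  [0,0,0.2],
], turn=[0,0], gripper=[0,0])

```text
time_s: 25.55
tool_pos: [0.4455, -0.1584, 0.093]
tool_rot: [180.0, -0.0, -42.8]
force: [-8.6, 3.2, 24.7]
grip_width: 0.0007
```

carry_out([
  [0,0,-0.4],
  [0,0,-1.5],
  [0,0,-5],
  [0,0,-10],
  [0,0,-14],
], turn=[0,0,0,0,0], gripper=[0,0,0,0,0])

```text
time_s: 26.18
tool_pos: [0.4454, -0.1583, 0.2328]
tool_rot: [-180.0, -0.1, -42.8]
force: [0.4, 0.1, -0.6]
grip_width: 0.0002
```

carry_out([
  [0,3,-2],
  [0,3,-5],
  [0,3,-5],
], turn=[0,0,0], gripper=[0,0,0])

```text
time_s: 26.55
tool_pos: [0.4259, -0.1809, 0.2831]
tool_rot: [-179.9, -0.3, -42.8]
force: [0.3, -0.1, -1.1]
grip_width: 0.0008
```

```bash
python3 -c "
from h import *
import cv2
o=telemetry.get_obs();print(o['time_s'],o['force'],o['tool_pos'])
s=read_camera('scene')[:,:,::-1];d=read_camera('side')[:,:,::-1];cv2.imwrite('pics/d21.png',d);cv2.imwrite('pics/s21.png',s)
cv2.imwrite('pics/z21.png',np.hstack([cv2.resize(s[100:220,130:250],None,fx=3.3,fy=3.3,interpolation=cv2.INTER_CUBIC),cv2.resize(d[195:315,235:355],None,fx=3.3,fy=3.3,interpolation=cv2.INTER_CUBIC)]))
r=d[288:303,282:293].astype(float); e=np.clip(r[:,:,2]-(r[:,:,1]+r[:,:,0])/2,0,300);print(np.round(e.sum(1)).astype(int))
H=np.array([.5018,-.0975]);xh=np.array([-.678,-.735])
for phi in (-15,-9):
  a=np.radians(phi);P=np.array([*(H+.085*np.cos(a)*xh),.1+.085*np.sin(a)]);print(phi,proj('scene',P),proj('side',P))
"
```

```text
26.55 [ 0.25767256 -0.13404598 -1.11433526] [ 0.42587076 -0.18091774  0.28310362]
[365 203 174 276 396 472 504 541 520 373 159  21   0   0   0]
-15 (np.float64(188.33150594593002), np.float64(156.36003898337157)) (np.float64(252.59440080609795), np.float64(282.76349134232936))
-9 (np.float64(187.69211289835437), np.float64(153.22823207707273)) (np.float64(252.10775708873368), np.float64(281.3254305349011))
```

View pics/z21.png

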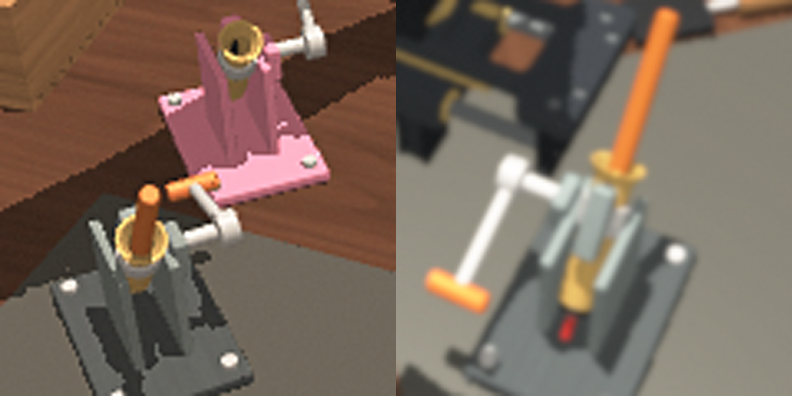

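View pics/s21.png

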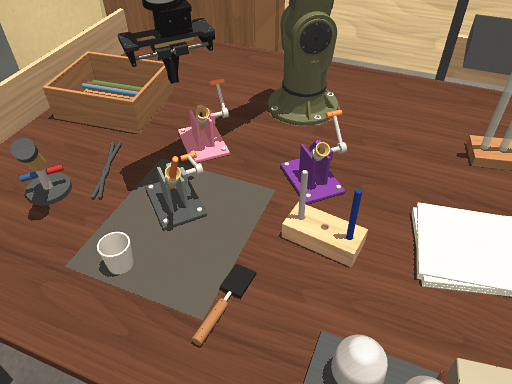

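```bash
python3 -c "
from cell import sign_off
print(sign_off())"
```

```text
the job is handed in; nothing more can be done
None
```

I put the amber rod in the steel holder's collet, pressed it home against the depth stop, and closed the lever. I then backed the arm clear and handed the job in at about 26.6 s; no verdict is reported.

**What I did**
- The moves only shift the tool and turn it about its vertical axis. So I tilted the rod in the grip to about 35° by levering its tip in its own rack hole.
- I fed it along the bore until the axial force rose. The first press reached about 22 N, above the suggested 13 to 18 N. I opened the gripper, pressed again to about 14 N, and let go.
- I pushed the lever down along its swing to its stop, with about 26 N at the fingers at the end, then lifted off.

**Last checks**
- **Stop pin:** it stood about 3.8 mm out at the end, against 3.9 mm before clamping. My first pin estimate, 2.6 to 3.2 mm, compared pictures with different lighting; I dropped it for ones with matched lighting. The difference is only 1.5 pixels, so take it as good to about 0.4 mm.
- **Lever:** the bar appeared at pixel (188, 156) in the scene camera. That matches the fully closed angle of 15° below level, and it stayed there once released.
- **Rod:** in the last two pictures it sits in the collet, leaning along the bore. I did not re-measure its angle after clamping.
- **Other items:** the blue rod, hex bar, paddle and pot look unmoved in the last scene picture. I checked that only by eye.
- **Robot:** it touches nothing, with the wrist force near zero.

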